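Find the heavy side of a drum on a welding rotator and hold it down

TASK

Make the drum on the welding rotator ready for a tack weld. First slide the aluminium spatter plate flat along the bench, without lifting it, onto the chalked rectangle under the drum, its tab at the end nearer the robot. Then take the drum by its handle, turn it at least one full turn to feel where its hidden heavy side is, and stop with the heavy side straight down; finish while still gripping the handle and holding the drum still, and leave the other things on the bench alone.

Things in the scene. Friction and masses are not known exactly. Their poses are not given: they have to be found in the camera images.
- rotator: Hand-turned welding rotator, fixed to the bench. Grey post 60 (x) x 70 (y) x 240 mm tall, 65 to 135 mm to the origin's +y side, on a foot plate 200 x 130 x 14 mm (50 to 180 mm to the +y side). Origin: on the bench straight below the middle of the drum; z up, y parallel to the drum's level axle. Under the drum the bench is free (115 mm high).
- mark (a point): Centre of the chalked rectangle on the bench (260 x 100 mm inside the lines, no height) below the drum, 40 mm to the -x side of the rotator's origin; its axes are the rotator's, the long side along x.
- axis (a point): The middle of the drum, on the axle, 190 mm above the bench; its axes are the rotator's. The drum is a closed steel cylinder, 162 mm in diameter, 60 mm long along y; it is balanced (handle under 0.02 N m) but for a weight hidden inside, its place different each time and not to be seen. Weight level with the axle: 0.23 to 0.35 N m; raising it makes turning harder, lowering it easier.
- drum (a joint): Turn of the drum in rad; no stops within three turns either way. At 0 (and 2 pi) the handle is straight above the axle, at +pi/2 on the rotator's +x side, at pi straight below. It starts with the handle near the top. The axle is stiff (about 0.42 N m of drag either way): the drum stays wherever it is left and does not swing down by itself.
- handle: The drum's black handle: a sleeve 26 mm in diameter, 90 mm long, spinning freely on a pin parallel to the axle and 55 mm from it. Origin: the sleeve's middle, 95 mm to the rotator's -y side of the drum's middle (65 mm from the drum's face); y along the sleeve. Pinched from above, fingers either side, it can be carried round the whole circle with the gripper pointing down.
- plate: Loose aluminium spatter plate, 260 (x) x 100 (y) x 5 mm, 0.36 kg, flat on the bench. Origin: centre of its underside. An upright tab, 26 mm long (x), 10 mm thick (y), its top 50 mm above the bench, stands on its centre line 112 mm to the origin's -x side.
- tab (a point): Middle of the top edge of the plate's tab, 50 mm above the bench; its axes are the plate's.
- block: Bystander: aluminium block 50 x 90 x 35 mm, origin under its centre.
- spray: Bystander: spray can, 66 mm in diameter, 190 mm tall, origin under its centre.
- tube: Bystander: offcut of square steel tube, 90 mm long, 40 x 40 mm, origin under its centre.
- flange: Bystander: steel ring, 80 mm outside diameter, 14 mm high, origin under its centre.
- clamp: Bystander: bar clamp with a red handle, lying flat, about 210 x 110 x 24 mm.
- wrench: Bystander: steel wrench lying flat along its x axis.

How it is judged:
By the outcome, as a careful person would: the job done as asked, in the order asked, and still so for the second after the job is handed in, while the arm keeps its last pose, push and grip.
It also fails if it takes over 72 s, if anything falls off the work surface, if the arm or the gripper's body presses on something with over 40 N, if the wrist force passes 120 N, or if a joint passes its speed limit or range.

ROBOT

A 7-joint arm with a two-finger parallel gripper is mounted at the origin on the work surface. World frame = base frame: x ahead of the robot, y to its left, z up, the work surface at z = 0. Lengths are in mm, angles in degrees, forces in N, time in s.
With the tool pointing down it reaches from about 350 to 775 mm from the base axis. Payload 3.1 kg.
Tool frame: the origin (TCP) lies between the finger pads; the fingertips stand 11 mm ahead of it and the grasp point (between the pads) lies 8 mm behind it; x points along the fingers, z is the direction in which the jaws open and shut, and the axes are right-handed (so a half turn about x gives the same grasp; the last joint's range is limited). The gripper opens to 85 mm and grips with 20 to 120 N. Pads are 22 mm wide; open, the fingers measure 114 mm over their backs; the gripper's body (76 mm by 85 mm) begins 54 mm behind the grasp point. The pads swing forward as they close: fully open they stand 13 mm farther back than shut.
Start: joints at [-75.098, 17.813, 0.802, 86.603, -0.252, 75.585, -1.558], TCP at [163.454, 525.167, 242.304] pointing down, gripper open.
Joint ranges: [-154.91, 154.91], [-16.99, 109.72], [-72.82, 74.43], [7.12, 147.25], [-82.49, 262.49], [11.32, 116.49], [-174.64, 174.64]. Speed limits (degrees/s): [159.86, 159.86, 180, 180, 180, 180, 180].

INTERFACE

Orientations are given as [roll, pitch, yaw] about the fixed x, y, z axes, in that order (R = Rz(yaw) Ry(pitch) Rx(roll)).
In Python, from station import r, vision, ticket gives the robot as it stands.
- The arm moves only by the tool arm_command, never from a script. Its argument "commands" is a list of rows, each a list of 6 numbers: the shift along the tool's x, y, z in mm, then the turn, a rotation vector about the tool's x, y, z in degrees. A call has 1 to 20 rows; each row shifts and turns the pose as measured when the row begins, along the tool's axes as they then stand; what a row does not reach is not made up. A row lasts 1/8 s, in which the tool goes at most 62.5 mm and 10.7 degrees, less where a joint would pass 70% of its speed; a pose out of reach is approached as far as the arm can. A call with a gripper value outside its range is refused whole. "jaw" is the closure, from 0 (fully open) to 1 (shut), set as the call begins (left out, the last holds). The fingers move at their own pace and stop on an object; "force" is the grip in N (left out, the last holds). Time passes only in rows, so rows that do not move let the fingers close. It gives the time, the measured TCP pose, the force and the opening at its end, in the units of the state.
- r.read_state(): the state, without advancing time (a new reading comes with each control period).
- vision.read_camera(name): name is "scene" or "top" or "wrist"; returns a dict with "pixels" (384x512x3 uint8, red, green, blue), "camera_matrix" (3x3 intrinsics, pixels), "dist" ([k1, k2, p1, p2, k3] as OpenCV has them; the pictures are not rectified), "view" (4x4, takes a point from world to camera coordinates). Camera axes: x right, y up, looking along -z (the intrinsics and any distortion apply to the point x, -y, -z); pixel columns grow to the right and rows downward; lengths in mm; the calibration is good to about 2 mm. A picture is of the moment at which its call begins. There is no depth.
- ticket.close_job(): hands the job in, once; it reports no verdict.
The state is a dict: "clock": time; "joints": joint angles; "qvel": joint speeds; "joint_torque": joint torques, N m; "eef_pos": TCP position; "tool_rot": TCP orientation; "wrist_force": force on the tool from outside, world axes, zero at the start; "moment": the same for the moment, N m; "gripper_width": finger opening in mm.
Only numpy, scipy, OpenCV 4.12 (cv2) and the standard library are available. Lean on these libraries where they do the work, as an engineer would, in place of code of your own. Each camera call takes 0.05 s, during which the arm holds its last target.

## Working session

There is one attempt and no reset: what is moved stays moved. The work goes in short steps, Python scripts to look and compute and a tool call to move; the robot and the scene stay as the last step left them, time stands still between calls to the robot, and variables do not carry over. Pictures are saved under pics/ and viewed, and the job is handed in when it is done.

Besides the shell and the picture viewer there is one more tool, called in YAML: its name, and indented under it one key for each argument. arm_command: Moves the arm, as the interface text tells. Its arguments: {"type":"object","properties":{"commands":{"type":"array","items":{"type":"array","items":{"type":"number"}}},"jaw":{"type":"number"},"force":{"type":"number"}},"required":["commands"]}

```bash
ls; mkdir -p pics
python3 - <<'E'
from station import r, vision, ticket
import cv2
print(r.read_state())
for n in ["scene","top","wrist"]:
    c=vision.read_camera(n); cv2.imwrite(f"pics/{n}0.png",c["pixels"][:,:,::-1])
    print(n,c["camera_matrix"].tolist(),c["dist"],c["view"].round(4).tolist())
E
```

```text
pics
{'clock': 0.0, 'joints': array([-75.0990175 ,  17.85883859,   0.80003903,  86.69266118,
        -0.25201899,  75.58565356,  -1.55938408]), 'qvel': array([ 0.08988987, -0.04226704, -0.0815064 ,  0.03105959,  0.07796389,
       -0.06201161, -0.0412249 ]), 'joint_torque': array([ 4.63306042e-04, -3.79925466e+01,  1.46331838e-01, -2.30590403e+01,
        1.22751138e-02,  1.37791739e-02,  3.11900330e-06]), 'eef_pos': array([163.22738044, 524.46889901, 241.23135047]), 'tool_rot': array([-177.84544762,   89.8646061 , -105.13062231]), 'wrist_force': array([-0.39037681,  0.13998902,  0.75169072]), 'moment': array([-0.02163885,  0.03241106, -0.02327313]), 'gripper_width': 85.43880424705539}
scene [[405.8720742126734, 0.0, 258.2691473098187], [0.0, 405.8720742126734, 189.3012063409476], [0.0, 0.0, 1.0]] [-0.00833021  0.          0.          0.          0.        ] [[-0.7929, 0.6093, -0.0081, 404.8406], [-0.3989, -0.509, 0.7627, 61.0412], [0.4606, 0.608, 0.6467, -1845.84], [0.0, 0.0, 0.0, 1.0]]
top [[358.2937511069943, 0.0, 253.5133738917952], [0.0, 358.2937511069943, 196.70419198074882], [0.0, 0.0, 1.0]] [-0.0678435  0.         0.         0.         0.       ] [[0.0096, -0.9999, 0.0077, -21.1981], [0.9928, 0.0105, 0.1194, -471.1604], [-0.1195, 0.0065, 0.9928, -1137.8677], [0.0, 0.0, 0.0, 1.0]]
wrist [[289.3878478123069, 0.0, 255.61607840645505], [0.0, 289.3878478123069, 191.35087583329462], [0.0, 0.0, 1.0]] [-0.00639011  0.          0.          0.          0.        ] [[0.2978, 0.9546, -0.0025, -548.2166], [-0.9014, 0.2803, -0.3301, 41.9699], [-0.3144, 0.1006, 0.9439, -381.5549], [0.0, 0.0, 0.0, 1.0]]
```

View pics/scene0.png

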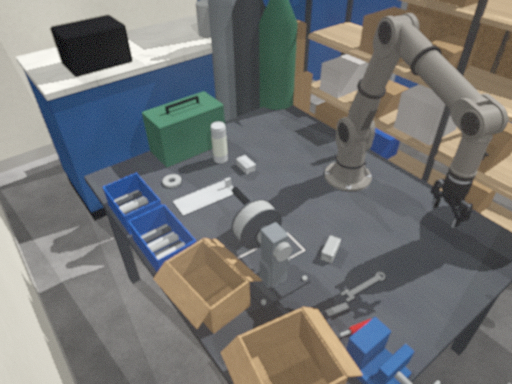

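View pics/top0.png

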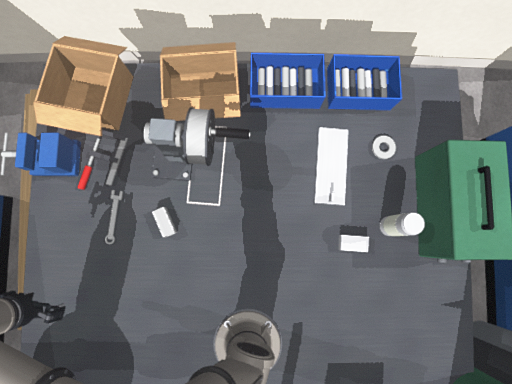

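View pics/wrist0.png

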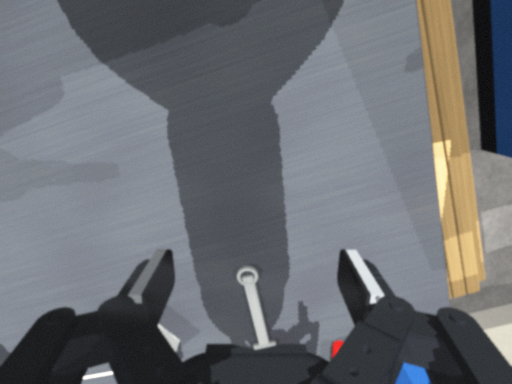

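The top view shows the plate at about (332,166), with its tab near (332,190). The chalk rectangle's near corners are about (188,204) and (220,205), and the handle is about (233,133). Next I'll measure these more precisely.

```bash
cat > h.py <<'E'
import numpy as np, cv2
from station import r, vision, ticket
def ray(c,uv):
    uv=np.array(uv,float).reshape(-1,1,2)
    n=cv2.undistortPoints(uv,c["camera_matrix"],np.array(c["dist"],float)).reshape(-1,2)
    V=c["view"];R=V[:3,:3];o=-R.T@V[:3,3]
    d=np.c_[n[:,0],-n[:,1],-np.ones(len(n))]@R
    return o,d
def onz(c,uv,z):
    o,d=ray(c,uv); return o+d*((z-o[2])/d[:,2])[:,None]
def proj(c,P):
    V=c["view"];p=np.array(P,float).reshape(-1,3)@V[:3,:3].T+V[:3,3]
    p=p*[1,-1,-1]
    return cv2.projectPoints(p,np.zeros(3),np.zeros(3),c["camera_matrix"],np.array(c["dist"],float))[0].reshape(-1,2)
def crop(c,box,s,f):
    x0,y0,x1,y1=box
    cv2.imwrite(f,cv2.resize(c["pixels"][y0:y1,x0:x1,::-1],None,fx=s,fy=s,interpolation=cv2.INTER_CUBIC))
E
python3 - <<'E'
from h import *
c=vision.read_camera("top")
crop(c,(140,90,270,220),5,"pics/t1.png"); crop(c,(300,110,410,220),5,"pics/t2.png")
im=c["pixels"].astype(int)
m=((im.min(2)>170)).astype(np.uint8); m[:, :300]=0;m[:110]=0
cs,_=cv2.findContours(m,cv2.RETR_EXTERNAL,cv2.CHAIN_APPROX_NONE)
for k in cs:
    if cv2.contourArea(k)>200:
        print(cv2.minAreaRect(k)); 
        W=onz(c,k.reshape(-1,2),5)[:,:2].astype(np.float32); print(' W',cv2.minAreaRect(W))
s=vision.read_camera("scene"); crop(s,(150,150,350,320),4,"pics/s1.png")
E
```

```text
((354.2970886230469, 243.1382293701172), (27.76413345336914, 15.415997505187988), 4.39870548248291)
 W ((323.4856262207031, -350.3375244140625), (92.68151092529297, 50.648067474365234), 85.9825668334961)
((404.16986083984375, 228.40567016601562), (21.465421676635742, 42.056678771972656), 60.945396423339844)
 W ((373.0242004394531, -521.1181030273438), (71.04131317138672, 146.01531982421875), 28.283967971801758)
((384.0, 147.0), (22.0, 22.0), 90.0)
 W ((650.4404907226562, -461.7496643066406), (77.39028930664062, 77.82511138916016), 0.9774502515792847)
((331.2508239746094, 165.85902404785156), (30.242307662963867, 76.97576904296875), 2.935673475265503)
 W ((583.9505615234375, -278.0872802734375), (102.83634948730469, 262.78759765625), 85.76705932617188)
```

View pics/t1.png

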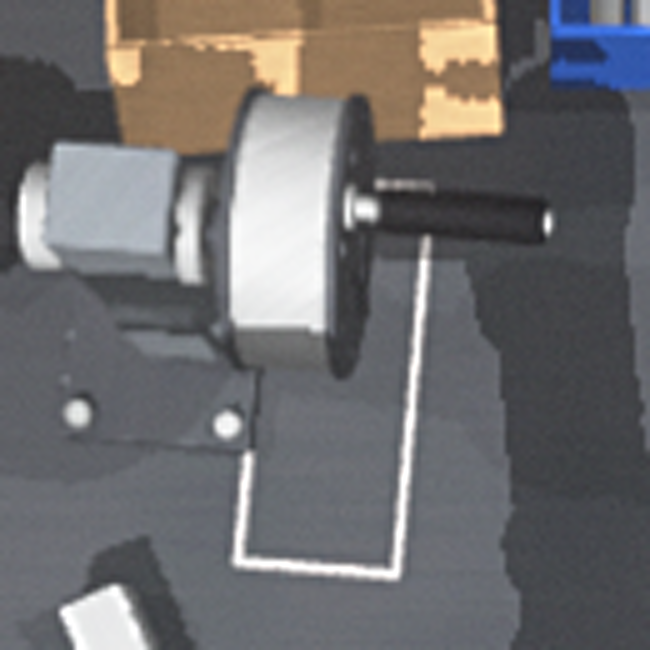

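View pics/t2.png

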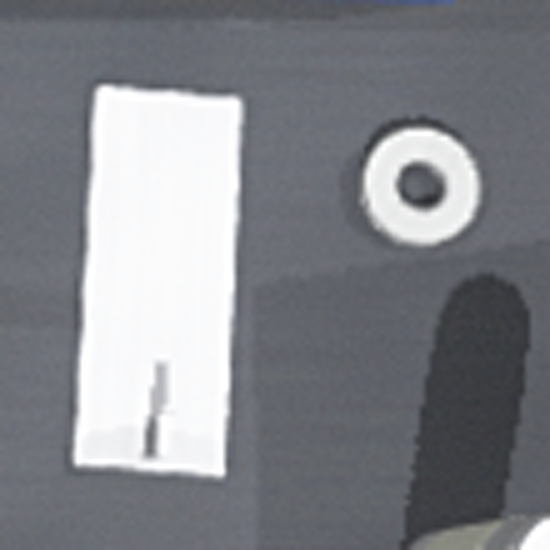

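View pics/s1.png

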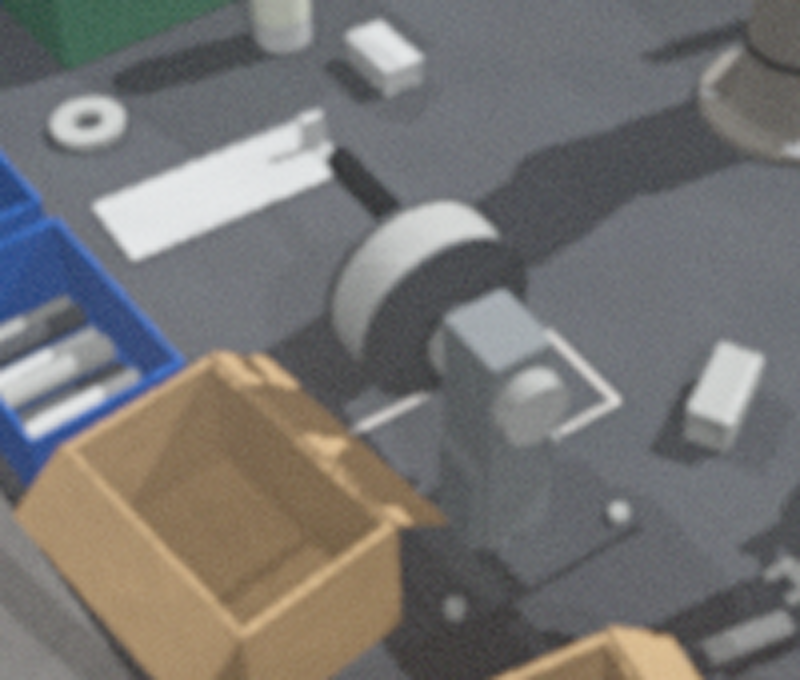

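Run:
```python
from h import *
c=vision.read_camera("top"); s=vision.read_camera("scene")
f=lambda P,x0,y0:[( x0+(a+.5)/5-.5, y0+(b+.5)/5-.5) for a,b in P]
print("chalk",onz(c,f([(238,561),(397,575),(427,240),(248,455),(433,186),(378,184)],140,90),0).round(1).tolist())
# handle ends at z~245
print("handle",onz(c,f([(378,209),(549,222)],140,90),245).round(1).tolist())
print("plate",onz(c,f([(95,86),(243,98),(225,477),(74,465)],300,110),5).round(1).tolist())
# drum rim x extents at top z=271, edges y
print("drumtop",onz(c,f([(232,215),(330,215)],140,90),271).round(1).tolist())
print("tab",onz(c,f([(160,362),(150,455)],300,110),50).round(1).tolist())
fs=lambda P,x0,y0:[( x0+(a+.5)/4-.5, y0+(b+.5)/4-.5) for a,b in P]
print("scene chalk corner", onz(s,fs([(618,402)],150,150),0).round(1))
print("scene plate corners", onz(s,fs([(94,208),(133,261),(333,177)],150,150),5).round(1))
print("scene tab top", onz(s,fs([(312,117)],150,150),50).round(1))
im=c["pixels"].astype(int)
# chalk sub-pixel: bright mask fit
g=im.sum(2)/3
for v in range(145,202,8):
    row=g[v,212:232]; w=np.clip(row-row.min()-40,0,None); print(v,212+(w*np.arange(20)).sum()/w.sum(),end='; ')
```

```text
chalk [[455.3, 204.1, 0.0], [447.1, 97.9, 0.0], [676.6, 82.5, 0.0], [526.9, 199.7, 0.0], [714.8, 79.2, 0.0], [715.8, 116.9, 0.0]]
handle [[622.5, 90.6, 245.0], [616.2, -2.2, 245.0]]
plate [[717.4, -237.0, 5.0], [710.8, -339.1, 5.0], [449.5, -320.4, 5.0], [456.5, -219.2, 5.0]]
drumtop [[610.6, 164.9, 271.0], [611.0, 113.1, 271.0]]
tab [[519.2, -267.7, 50.0], [458.7, -260.3, 50.0]]
scene chalk corner [[455.1 207.9   0. ]]
scene plate corners [[ 712.  -328.3    5. ]
 [ 719.5 -231.9    5. ]
 [ 484.5 -213.5    5. ]]
scene tab top [[ 473.7 -265.    50. ]]
145 223.24353120243532; 153 222.7608510638298; 161 222.6537037037037; 169 221.8320610687023; 177 221.29708737864078; 185 220.47301587301587; 193 219.7556053811659; 201 218.95330739299612;
```

```bash
cat >> h.py <<'E'
from scipy.spatial.transform import Rotation as Ro
def pose():
    s=r.read_state(); return s["eef_pos"],Ro.from_euler("xyz",s["tool_rot"],degrees=True).as_matrix(),s
def to(P,yaw=None):
    "tool shift/turn needed to reach P with tool x down and tool z at world azimuth yaw (deg)"
    p,R,s=pose()
    sh=R.T@(np.array(P)-p)
    print("tcp",p.round(1),"toolx",R[:,0].round(3),"toolz",R[:,2].round(3),"yaw z",np.degrees(np.arctan2(R[1,2],R[0,2])).round(2),"F",s["wrist_force"].round(2))
    print("shift",sh.round(1))
    if yaw is not None:
        x=np.array([0,0,-1.]);a=np.radians(yaw);z=np.array([np.cos(a),np.sin(a),0]);G=np.c_[x,np.cross(z,x),z]
        print("rotvec",np.degrees(Ro.from_matrix(R.T@G).as_rotvec()).round(2))
        print("shift in goal axes",(G.T@(np.array(P)-p)).round(1))
E
python3 - <<'E'
from h import *
for y in (85.9,-94.1): to([472,-269,120],y)
E
```

```text
tcp [163.4 525.  242.1] toolx [-0. -0. -1.] toolz [ 0.297  0.955 -0.   ] yaw z 72.71 F [ 0.61  0.44 -0.26]
shift [ 122.4 -530.6 -666.4]
rotvec [-13.19  -0.03  -0.  ]
shift in goal axes [ 122.1 -364.6 -769.9]
tcp [163.4 525.  242.1] toolx [-0. -0. -1.] toolz [ 0.297  0.955 -0.   ] yaw z 72.71 F [ 0.61  0.44 -0.26]
shift [ 122.4 -530.6 -666.4]
rotvec [ 1.6681e+02 -0.0000e+00  4.0000e-02]
shift in goal axes [122.1 364.6 769.9]
```

arm_command:
  commands:
    - [0,0,0,-6.6,0,0]
    - [0,0,0,-6.6,0,0]
    - [0,-25,-40,0,0,0]
    - [0,-25,-40,0,0,0]
    - [0,-25,-40,0,0,0]
    - [0,-25,-40,0,0,0]
    - [0,-25,-40,0,0,0]
    - [0,-25,-40,0,0,0]
    - [0,-25,-40,0,0,0]
    - [0,-25,-40,0,0,0]
    - [0,-25,-40,0,0,0]
    - [0,-25,-40,0,0,0]
    - [0,-14,-46,0,0,0]
    - [0,-14,-46,0,0,0]
    - [0,-14,-46,0,0,0]
    - [0,-14,-46,0,0,0]
    - [0,-14,-46,0,0,0]
    - [0,-14,-46,0,0,0]
  jaw: 0

```text
clock: 2.6
eef_pos: [465.9, -186.4, 242.3]
tool_rot: [-49.3, 89.2, 37.8]
wrist_force: [0.8, 0.7, 0.3]
gripper_width: 85.1
```

Run:
```python
from h import *
to([472,-269,150],85.9)
c=vision.read_camera("wrist"); crop(c,(0,0,512,384),1.5,"pics/w1.png")
c=vision.read_camera("top"); crop(c,(0,0,512,384),1.5,"pics/t3.png")
```

```text
tcp [ 465.9 -186.4  242.3] toolx [ 0.01   0.008 -1.   ] toolz [0.051 0.999 0.009] yaw z 87.1 F [0.76 0.72 0.34]
shift [ 91.7  -9.4 -83. ]
rotvec [1.19 0.5  0.57]
shift in goal axes [ 92.3 -12.  -82. ]
```

arm_command:
  commands:
    - [0,-6,-41,1.2,0.5,0.5]
    - [30,-5,-41,0,0,0]
    - [30,0,0,0,0,0]
    - [0,0,0,0,0,0]

```text
clock: 3.2
eef_pos: [471.7, -275.3, 181.3]
tool_rot: [-156.9, 89.7, -71.4]
wrist_force: [0.2, 0.0, 0.9]
gripper_width: 85.3
```

Run:
```python
from h import *
to([472,-269,150],85.9)
c=vision.read_camera("wrist"); crop(c,(0,0,512,384),1.5,"pics/w1.png")
c=vision.read_camera("top"); crop(c,(220,80,476,272),3,"pics/t3.png")
```

```text
tcp [ 471.7 -275.3  181.3] toolx [ 0.002 -0.005 -1.   ] toolz [ 0.08   0.997 -0.005] yaw z 85.41 F [0.17 0.02 0.86]
shift [31.3  0.3  6.5]
rotvec [-0.49 -0.29  0.12]
shift in goal axes [31.3  0.2  6.3]
```

View pics/w1.png

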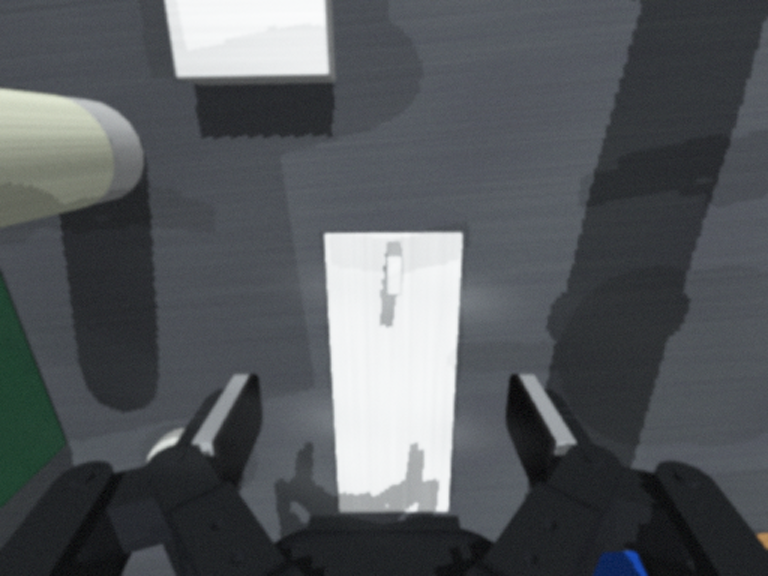

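View pics/t3.png

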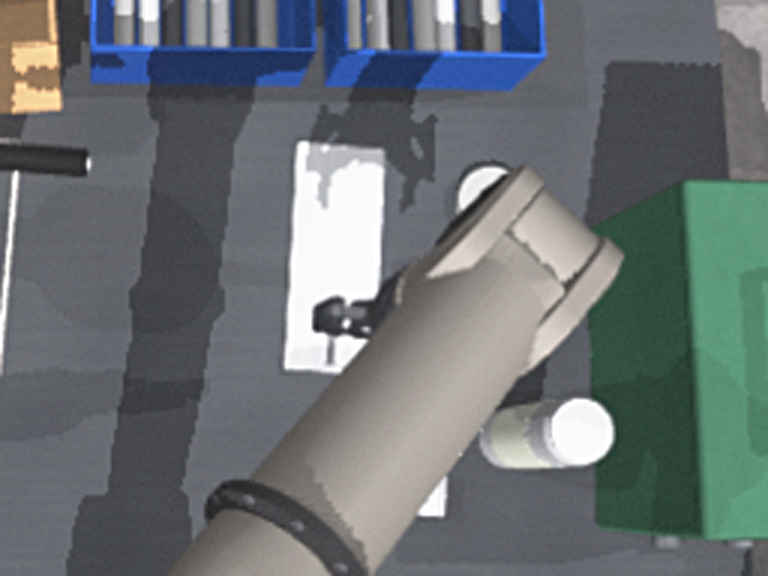

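Run:
```python
from h import *
c=vision.read_camera("wrist")
f=lambda P:[((a+.5)/1.5-.5,(b+.5)/1.5-.5) for a,b in P]
print("tab",onz(c,f([(386,257),(402,256),(402,294),(386,294)]),50).round(1).tolist())
print("near corners",onz(c,f([(324,233),(462,232)]),5).round(1).tolist())
print("sides",onz(c,f([(339,510),(449,510)]),5).round(1).tolist())
g=proj(c,[[471.7,-275.3,181.3]])*1.5;print("tcp px",g)
im=c["pixels"].astype(int);m=(im.min(2)>185).astype(np.uint8);m[:140]=0
for v in (200,230,260,290,320): 
    u=np.where(m[v])[0];u=u[(u>190)&(u<330)];print(v,u.min(),u.max(),onz(c,[(u.min()-.5,v),(u.max()+.5,v)],5).round(1).tolist())
print(r.read_state()["eef_pos"])
```

```text
tab [[460.7, -275.8, 50.0], [460.8, -265.6, 50.0], [486.4, -267.3, 50.0], [485.6, -277.7, 50.0]]
near corners [[451.8, -320.4, 5.0], [458.9, -220.6, 5.0]]
sides [[713.3, -339.7, 5.0], [720.6, -237.7, 5.0]]
tcp px [[388.1814314  386.51666865]]
200 221 306 [[504.3, -321.7, 5.0], [511.9, -223.2, 5.0]]
230 222 304 [[542.6, -325.2, 5.0], [550.2, -226.3, 5.0]]
260 224 303 [[584.2, -327.7, 5.0], [591.7, -228.6, 5.0]]
290 225 301 [[629.3, -331.7, 5.0], [636.6, -232.2, 5.0]]
320 227 300 [[678.5, -334.8, 5.0], [685.7, -234.9, 5.0]]
[ 473.7454768  -276.81222552  184.77649106]
```

arm_command:
  commands:
    - [40,0,5,-0.5,0,0]
    - [40,0,0,0,0,0]
    - [30,0,0,0,0,0]
    - [0,0,0,0,0,0]

```text
clock: 3.85
eef_pos: [482.9, -271.9, 79.9]
tool_rot: [-114.2, 88.5, -27.8]
wrist_force: [0.2, -0.2, 0.3]
gripper_width: 85.6
```

Run:
```python
from h import *
for i in range(3):
    c=vision.read_camera("wrist"); to([473.4,-271.6,26],85.8)
crop(c,(0,0,512,384),1.5,"pics/w2.png")
```

```text
tcp [ 484.1 -272.9   81.5] toolx [ 0.027 -0.014 -1.   ] toolz [ 0.063  0.998 -0.013] yaw z 86.39 F [ 0.95 -0.35  0.66]
shift [55.2 12.3  1.4]
rotvec [ 0.6  -0.72  1.61]
shift in goal axes [55.5 10.7  0.5]
tcp [ 484.6 -273.7   82.4] toolx [ 0.029 -0.016 -0.999] toolz [ 0.063  0.998 -0.014] yaw z 86.37 F [0.52 0.98 0.1 ]
shift [56.  13.   2.2]
rotvec [ 0.58 -0.78  1.72]
shift in goal axes [56.4 11.4  1.3]
tcp [ 484.7 -274.2   82.8] toolx [ 0.03  -0.016 -0.999] toolz [ 0.064  0.998 -0.014] yaw z 86.34 F [ 0.58 -0.59 -0.05]
shift [56.4 13.2  2.7]
rotvec [ 0.55 -0.81  1.76]
shift in goal axes [56.8 11.5  1.7]
```

View pics/w2.png

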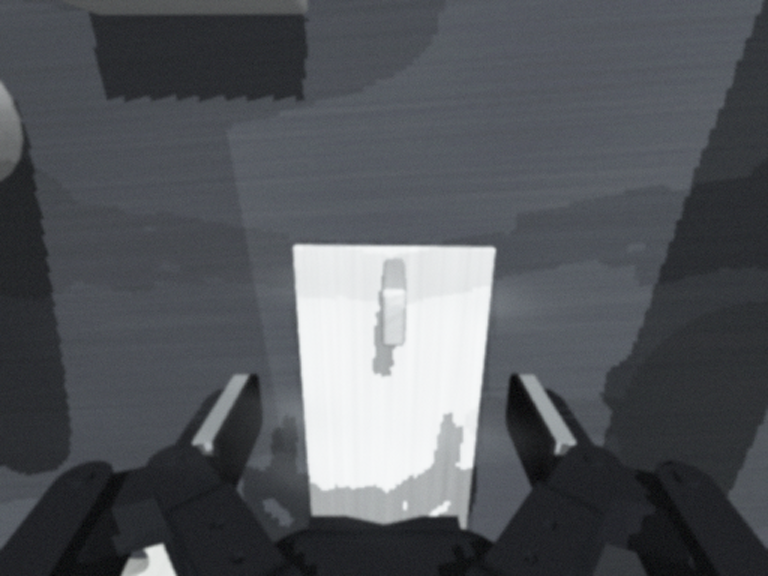

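arm_command:
  commands:
    - [0,6,1,0.5,-0.8,1.7]
    - [15,5,0,0,0,0]
    - [15,0,0,0,0,0]
    - [0,0,0,0,0,0]

```text
clock: 4.5
eef_pos: [476.6, -273.9, 55.6]
tool_rot: [-105.9, 89.4, -20.0]
wrist_force: [0.4, -0.2, -0.0]
gripper_width: 85.7
```

Run:
```python
from h import *
for i in range(3):
    c=vision.read_camera("wrist"); to([473.4,-271.6,26],85.8)
```

```text
tcp [ 477.  -274.3   56.2] toolx [ 0.01  -0.004 -1.   ] toolz [ 0.072  0.997 -0.003] yaw z 85.9 F [ 0.04 -0.07 -0.03]
shift [30.1  4.1  2.5]
rotvec [ 0.1  -0.19  0.61]
shift in goal axes [30.2  3.8  2.4]
tcp [ 477.3 -274.6   56.7] toolx [ 0.011 -0.005 -1.   ] toolz [ 0.071  0.997 -0.004] yaw z 85.9 F [-0.58  0.08  0.43]
shift [30.6  4.5  2.8]
rotvec [ 0.1  -0.22  0.65]
shift in goal axes [30.7  4.1  2.7]
tcp [ 477.6 -274.8   57. ] toolx [ 0.012 -0.005 -1.   ] toolz [ 0.071  0.997 -0.004] yaw z 85.91 F [-0.18 -0.   -0.15]
shift [30.9  4.8  3. ]
rotvec [ 0.11 -0.24  0.69]
shift in goal axes [31.   4.5  2.8]
```

arm_command:
  commands:
    - [16,4,3,0,-0.2,0.6]
    - [15,1,0,0,0,0]
    - [2,0,0,0,0,0]

```text
clock: 5.03
eef_pos: [472.9, -271.1, 21.8]
tool_rot: [-111.5, 89.9, -25.6]
wrist_force: [0.0, -0.2, 0.4]
gripper_width: 85.4
```

Run:
```python
from h import *
for i in range(3):
    c=vision.read_camera("wrist"); to([473.4,-271.6,26],85.8)
crop(c,(0,0,512,384),1.5,"pics/w3.png")
```

```text
tcp [ 473.1 -271.2   22. ] toolx [ 0.001 -0.001 -1.   ] toolz [ 0.071  0.997 -0.001] yaw z 85.93 F [ 0.1  -1.07  0.23]
shift [-4.  -0.3 -0.4]
rotvec [ 0.13 -0.03  0.08]
shift in goal axes [-4.  -0.3 -0.4]
tcp [ 473.6 -271.6   22.7] toolx [ 0.003 -0.001 -1.   ] toolz [ 0.071  0.997 -0.001] yaw z 85.93 F [-0.02 -0.45 -0.31]
shift [-3.3  0.2 -0.1]
rotvec [ 0.13 -0.06  0.15]
shift in goal axes [-3.3  0.2 -0.1]
tcp [ 474.  -271.9   23.3] toolx [ 0.004 -0.002 -1.   ] toolz [ 0.071  0.997 -0.002] yaw z 85.93 F [ 0.07 -0.29  0.06]
shift [-2.7  0.6  0.2]
rotvec [ 0.13 -0.09  0.21]
shift in goal axes [-2.7  0.7  0.2]
```

View pics/w3.png

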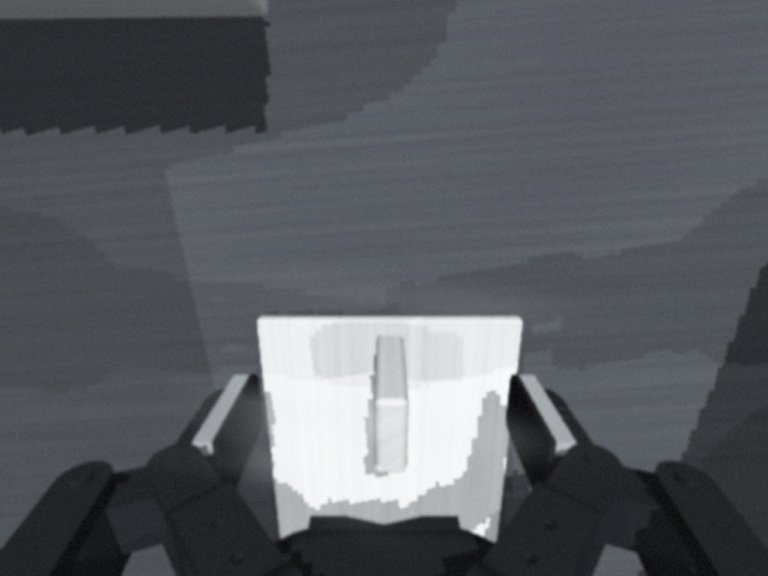

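arm_command:
  commands:
    - [-3,0,0,0,0,0]
    - [0,0,0,0,0,0]
    - [0,0,0,0,0,0]
    - [0,0,0,0,0,0]
    - [0,0,0,0,0,0]
    - [0,0,0,0,0,0]
  jaw: 1
  force: 40

```text
clock: 5.92
eef_pos: [475.2, -272.2, 28.0]
tool_rot: [-106.0, 89.6, -20.0]
wrist_force: [-0.4, -0.3, 1.1]
gripper_width: 9.4
```

Run:
```python
from h import *
for i in range(2):
    c=vision.read_camera("wrist"); to([472.4,149,26],85.9);
print(pose()[2]["gripper_width"])
```

```text
tcp [ 475.3 -272.2   28. ] toolx [ 0.007 -0.002 -1.   ] toolz [ 0.071  0.997 -0.002] yaw z 85.94 F [-0.4   1.21 -0.73]
shift [  1.   32.7 419.9]
rotvec [ 0.04 -0.11  0.39]
shift in goal axes [  2.   33.  419.9]
tcp [ 475.2 -272.2   28. ] toolx [ 0.007 -0.002 -1.   ] toolz [ 0.071  0.997 -0.002] yaw z 85.94 F [-0.78 -0.27 -0.39]
shift [  1.   32.7 419.9]
rotvec [ 0.04 -0.11  0.39]
shift in goal axes [  2.   33.  419.9]
9.426007531758172
```

arm_command:
  commands:
    - [0,1.4,20,0,0,0]
    - [0,1.4,20,0,0,0]
    - [0,1.4,20,0,0,0]
    - [0,1.4,20,0,0,0]
    - [0,1.4,20,0,0,0]

```text
clock: 6.65
eef_pos: [475.1, -179.7, 28.6]
tool_rot: [-142.5, 88.9, -57.3]
wrist_force: [0.6, -2.6, 1.7]
gripper_width: 9.4
```

Run:
```python
from h import *
for i in range(2):
    c=vision.read_camera("wrist"); to([475.5,147,28],85.9);
crop(c,(0,0,512,384),1.5,"pics/w4.png")
```

```text
tcp [ 475.3 -175.8   28.3] toolx [ 0.009 -0.012 -1.   ] toolz [ 0.08   0.997 -0.011] yaw z 85.41 F [-3.5  -0.76  6.92]
shift [ -3.5  25.6 321.7]
rotvec [-0.49 -0.62  0.56]
shift in goal axes [3.00e-01 2.29e+01 3.22e+02]
tcp [ 475.3 -176.1   28.2] toolx [ 0.009 -0.011 -1.   ] toolz [ 0.079  0.997 -0.01 ] yaw z 85.45 F [0.38 2.62 1.28]
shift [ -3.2  25.4 322. ]
rotvec [-0.44 -0.57  0.55]
shift in goal axes [2.000e-01 2.290e+01 3.222e+02]
```

View pics/w4.png

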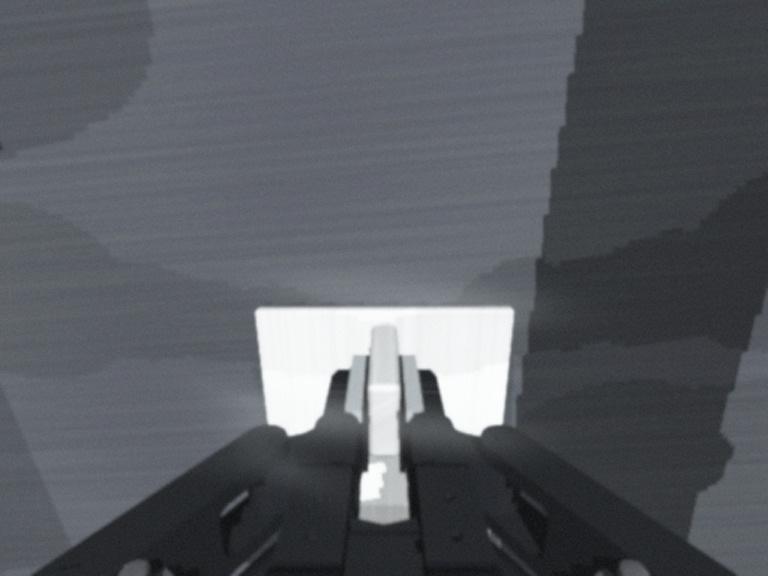

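arm_command:
  commands:
    - [0,0.6,8,-0.4,-0.5,0.5]
    - [0,1.2,16,0,0,0]
    - [0,1.2,16,0,0,0]
    - [0,1.2,16,0,0,0]
    - [0,1.2,16,0,0,0]
    - [0,1.2,16,0,0,0]
    - [0,1.2,16,0,0,0]
    - [0,1.2,16,0,0,0]
    - [0,1.2,16,0,0,0]
    - [0,1.2,16,0,0,0]

```text
clock: 8.0
eef_pos: [476.4, -19.0, 28.1]
tool_rot: [-143.2, 89.6, -57.7]
wrist_force: [0.8, -2.7, 1.0]
gripper_width: 9.4
```

Run:
```python
from h import *
to([475.5,147,28],85.9);
```

```text
tcp [476.4 -19.   28.1] toolx [ 0.004 -0.006 -1.   ] toolz [ 0.08   0.997 -0.006] yaw z 85.43 F [ 0.85 -2.7   1.01]
shift [ -0.9  14.1 165.4]
rotvec [-0.47 -0.34  0.25]
shift in goal axes [1.000e-01 1.280e+01 1.655e+02]
```

arm_command:
  commands:
    - [0,1.4,16,-0.4,-0.3,0.2]
    - [0,1.4,16,0,0,0]
    - [0,1.4,16,0,0,0]
    - [0,1.3,16,0,0,0]
    - [0,1.3,16,0,0,0]
    - [0,1.3,16,0,0,0]
    - [0,1.3,14,0,0,0]
    - [0,0,8,0,0,0]
    - [0,0,4,0,0,0]
    - [0,0,0,0,0,0]

```text
clock: 9.25
eef_pos: [475.8, 113.1, 28.0]
tool_rot: [-123.4, 89.9, -37.4]
wrist_force: [-0.1, -0.2, 1.9]
gripper_width: 9.4
```

Run:
```python
from h import *
to([475.5,147,28],85.9);
c=vision.read_camera("wrist"); crop(c,(0,0,512,384),1.5,"pics/w5.png")
c=vision.read_camera("top"); crop(c,(140,90,270,220),5,"pics/t5.png")
c=vision.read_camera("scene"); crop(c,(150,150,350,320),4,"pics/s5.png")
```

```text
tcp [475.8 113.1  28. ] toolx [ 0.001 -0.001 -1.   ] toolz [ 0.07   0.998 -0.001] yaw z 85.97 F [-0.09 -0.17  1.94]
shift [-0.   2.6 33.8]
rotvec [ 0.07 -0.03  0.05]
shift in goal axes [-0.   2.7 33.8]
```

View pics/w5.png

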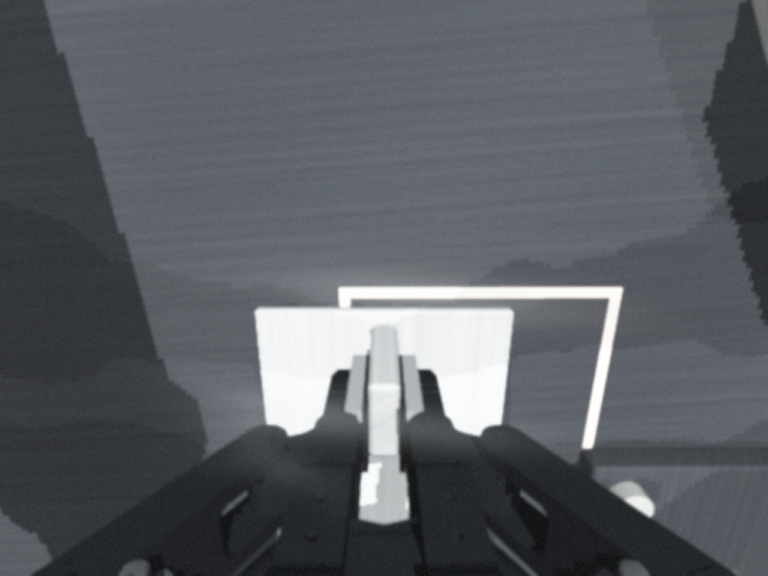

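View pics/t5.png

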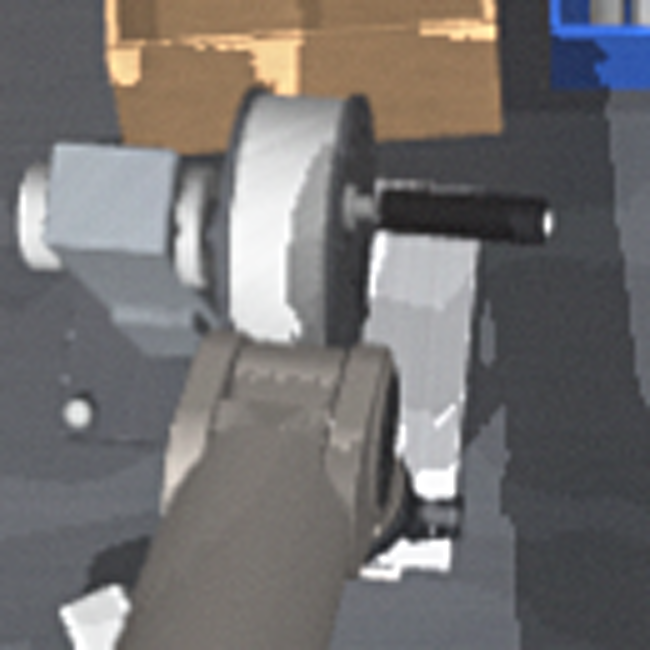

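View pics/s5.png

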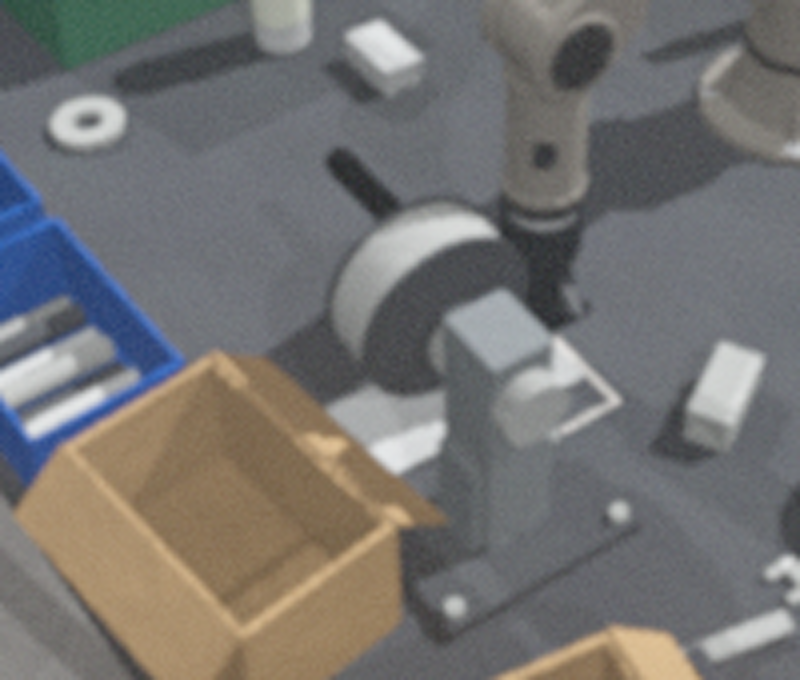

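Run:
```python
from h import *
c=vision.read_camera("wrist"); 
im=c["pixels"].astype(int).min(2)
f=lambda P:[((a+.5)/1.5-.5,(b+.5)/1.5-.5) for a,b in P]
print("chalk inner corners L,R, Rlow",onz(c,f([(351,299),(611,299),(583,447)]),0).round(1).tolist())
print("chalk outer L,R",onz(c,f([(339,287),(622,287)]),0).round(1).tolist())
print("plate near L,R",onz(c,f([(256,308.5),(513,308.5)]),5).round(1).tolist())
print("plate R low",onz(c,f([(505,430)]),5).round(1).tolist(), onz(c,f([(267,430)]),5).round(1).tolist())
print(im[185:212,250].tolist(), im[185:212,290].tolist()); print(im[220,385:415].tolist());print(im[240,165:182].tolist(),im[240,330:350].tolist())
```

```text
chalk inner corners L,R, Rlow [[449.4, 101.6, 0.0], [456.6, 203.5, 0.0], [527.2, 198.3, 0.0]]
chalk outer L,R [[444.1, 97.4, 0.0], [451.9, 207.2, 0.0]]
plate near L,R [[448.8, 65.4, 5.0], [455.8, 163.7, 5.0]]
plate R low [[511.6, 161.8, 5.0]] [[504.5, 60.7, 5.0]]
[125, 127, 125, 126, 130, 154, 211, 246, 252, 253, 253, 252, 250, 238, 186, 141, 127, 127, 130, 148, 184, 220, 241, 249, 250, 249, 249] [119, 116, 123, 122, 131, 153, 211, 246, 252, 253, 253, 253, 251, 236, 192, 147, 141, 134, 133, 153, 188, 215, 236, 244, 243, 242, 242]
[92, 86, 90, 89, 87, 90, 87, 90, 90, 92, 90, 86, 92, 92, 91, 91, 115, 172, 228, 245, 248, 249, 248, 245, 231, 168, 107, 89, 87, 90]
[93, 89, 91, 92, 93, 90, 96, 127, 192, 232, 241, 243, 243, 244, 244, 244, 243] [242, 243, 243, 243, 243, 242, 240, 232, 202, 142, 99, 96, 96, 97, 95, 95, 92, 96, 96, 96]
```

arm_command:
  commands:
    - [0,0.5,10,0,0,0]
    - [0,0.5,10,0,0,0]
    - [0,0.5,8,0,0,0]
    - [0,0,4,0,0,0]
    - [0,0,0,0,0,0]

```text
clock: 10.07
eef_pos: [476.7, 145.4, 28.0]
tool_rot: [-154.7, 89.9, -68.9]
wrist_force: [1.0, -1.8, 1.5]
gripper_width: 9.8
```

```bash
cat > chk.py <<'E'
from h import *
c=vision.read_camera("wrist"); crop(c,(0,0,512,384),1.5,"pics/w6.png")
to([477,150.4,28],85.9)
E
python3 chk.py
```

```text
tcp [476.7 145.3  28. ] toolx [ 0.001 -0.002 -1.   ] toolz [ 0.073  0.997 -0.002] yaw z 85.81 F [ 1.02 -1.61  1.17]
shift [-0.   0.1  5.1]
rotvec [-0.09 -0.11  0.06]
shift in goal axes [-0.   0.1  5.1]
```

arm_command:
  commands:
    - [0,0.2,4,0,0,0]
    - [0,0,1,0,0,0]
    - [0,0,0,0,0,0]

```text
clock: 10.5
eef_pos: [476.8, 149.9, 28.0]
tool_rot: [-160.2, 89.8, -74.5]
wrist_force: [-0.4, -3.9, 2.1]
gripper_width: 9.5
```

```bash
python3 chk.py
```

```text
tcp [476.8 149.9  28. ] toolx [ 0.001 -0.002 -1.   ] toolz [ 0.074  0.997 -0.002] yaw z 85.75 F [ 0.22 -1.36  1.53]
shift [-0.  -0.2  0.5]
rotvec [-0.15 -0.14  0.05]
shift in goal axes [-0.  -0.2  0.5]
```

View pics/w6.png

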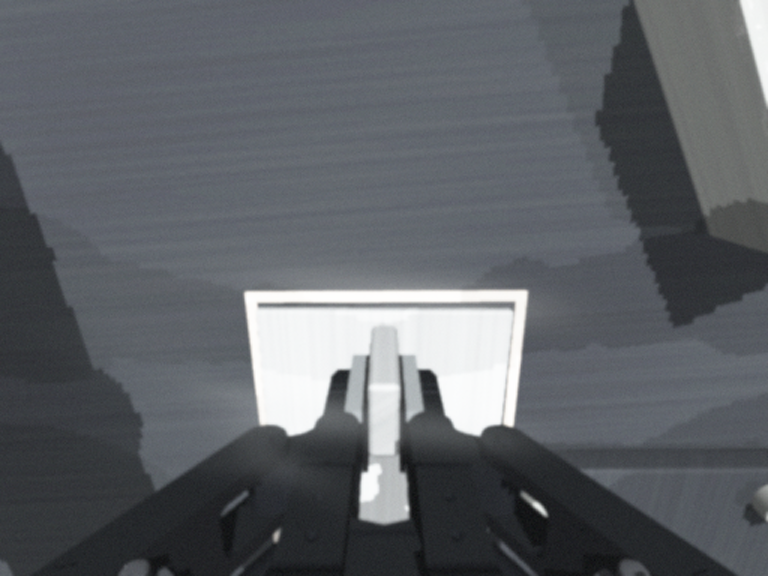

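Run:
```python
from h import *
c=vision.read_camera("wrist"); im=c["pixels"].astype(int).min(2)
for u in (190,215,290,320): print(u,im[190:212,u].tolist())
print(im[240,160:185].tolist());print(im[240,325:352].tolist())
print(onz(c,[(200,201.5),(320,201.5)],0).round(1).tolist(),onz(c,[(200,205),(320,205)],5).round(1).tolist())
```

```text
190 [118, 117, 118, 155, 212, 245, 250, 251, 251, 250, 242, 199, 131, 105, 140, 192, 223, 241, 244, 243, 243, 243]
215 [125, 123, 138, 174, 228, 249, 252, 253, 253, 252, 247, 205, 137, 115, 146, 193, 226, 240, 244, 243, 244, 244]
290 [128, 133, 146, 195, 239, 251, 253, 253, 253, 252, 245, 203, 143, 133, 142, 179, 213, 234, 243, 243, 240, 240]
320 [106, 110, 132, 187, 232, 245, 247, 247, 247, 241, 222, 169, 132, 125, 141, 174, 208, 231, 240, 241, 239, 238]
[92, 95, 96, 90, 91, 89, 100, 138, 208, 243, 251, 251, 250, 247, 244, 242, 242, 243, 244, 244, 244, 242, 242, 242, 244]
[242, 240, 239, 240, 241, 242, 243, 243, 243, 242, 241, 240, 236, 216, 209, 236, 247, 249, 251, 253, 251, 234, 164, 110, 95, 99, 92]
[[450.4, 118.5, 0.0], [455.6, 189.1, 0.0]] [[450.7, 119.4, 5.0], [455.7, 188.1, 5.0]]
```

arm_command:
  commands:
    - [0,0,0,0,0,0]
    - [0,0,0,0,0,0]
    - [0,0,0,0,0,0]
    - [0,0,0,0,0,0]
    - [0,0,0,0,0,0]
  jaw: 0

```text
clock: 11.22
eef_pos: [474.2, 153.2, 26.9]
tool_rot: [97.9, 89.8, -176.0]
wrist_force: [-0.2, -0.6, 0.4]
gripper_width: 85.4
```

arm_command:
  commands:
    - [-15,0,0,0,0,0]
    - [-30,0,0,0,0,0]
    - [-40,0,0,0,0,0]
    - [-40,0,0,0,0,0]
    - [-40,0,0,0,0,0]
    - [-40,0,0,0,0,0]
    - [-40,0,0,0,0,0]
    - [-30,0,0,0,0,0]
    - [0,0,0,0,0,0]

```text
clock: 12.35
eef_pos: [475.9, 150.1, 319.2]
tool_rot: [-35.3, 89.7, 50.5]
wrist_force: [-0.5, 0.5, -0.1]
gripper_width: 85.7
```

Run:
```python
from h import *
for y in (-4.1,175.9): to([618,40,310],y)
print(r.read_state()["joints"].round(1))
c=vision.read_camera("wrist"); crop(c,(0,0,512,384),1.5,"pics/w7.png")
```

```text
tcp [475.9 150.1 319.2] toolx [ 0.003  0.004 -1.   ] toolz [0.074 0.997 0.004] yaw z 85.77 F [-0.45  0.49 -0.07]
shift [   9.2 -149.9  -99.4]
rotvec [ 8.987e+01  3.000e-01 -5.000e-02]
shift in goal axes [  9.2 -99.7 149.7]
tcp [475.9 150.1 319.2] toolx [ 0.003  0.004 -1.   ] toolz [0.074 0.997 0.004] yaw z 85.77 F [-0.45  0.49 -0.07]
shift [   9.2 -149.9  -99.4]
rotvec [-9.013e+01  5.000e-02  3.000e-01]
shift in goal axes [   9.2   99.7 -149.7]
[-56.   11.7  44.8  87.2  -8.4  84.3  74.8]
```

View pics/w7.png

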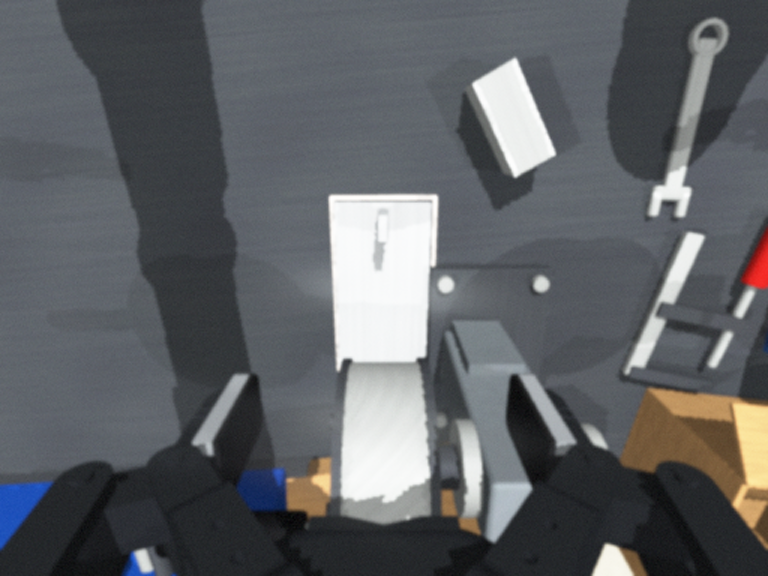

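Run:
```python
from h import *
c=vision.read_camera("wrist");V=c["view"]
p,R,s=pose(); C=-V[:3,:3].T@V[:3,3]; print("cam in tool",(R.T@(C-p)).round(1), "cam-p",(C-p).round(1))
```

```text
cam in tool [-132.6   85.6   -0.4] cam-p [-85.1   5.7 132.8]
```

Run:
```python
from h import *
c=vision.read_camera("scene");V=c["view"]
w=vision.read_camera("wrist")["view"]; C=-w[:3,:3].T@w[:3,3]; p,R,s=pose()
print(proj(c,[C,p]).round(1))
crop(c,(200,20,360,180),5,"pics/s7.png")
```

```text
[[317.9 136.3]
 [294.3 178.4]]
```

View pics/s7.png

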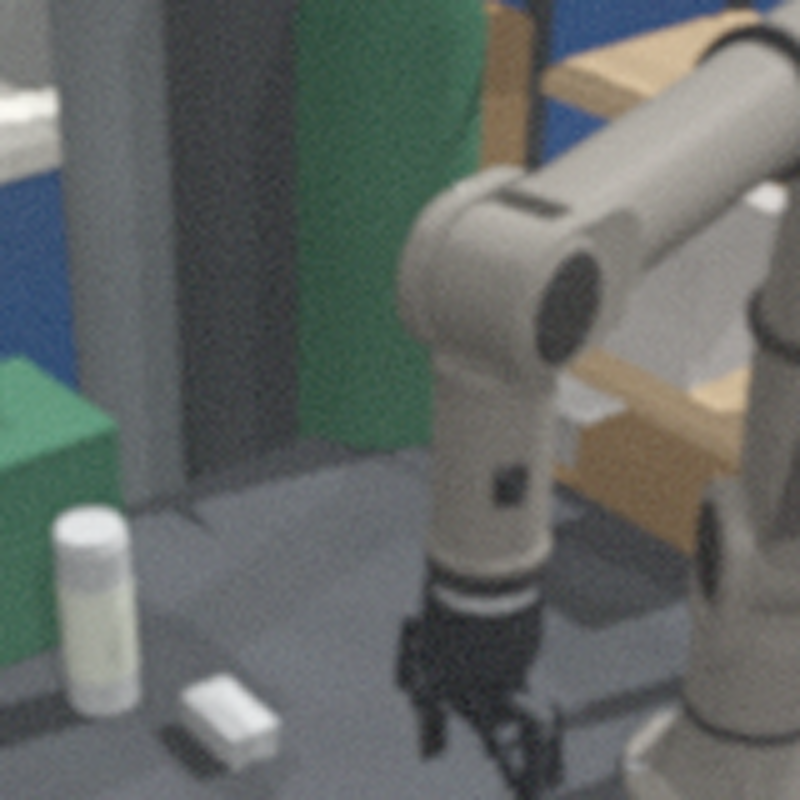

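arm_command:
  commands:
    - [0,0,0,10,0,0]
    - [0,0,0,10,0,0]
    - [0,0,0,10,0,0]
    - [0,0,0,10,0,0]
    - [0,0,0,10,0,0]
    - [0,0,0,10,0,0]
    - [0,0,0,10,0,0]
    - [0,0,0,10,0,0]
    - [0,0,0,5,0,0]
    - [0,0,0,0,0,0]

```text
clock: 13.8
eef_pos: [464.4, 148.9, 300.5]
tool_rot: [-156.8, 88.0, -158.9]
wrist_force: [-0.2, -0.0, 0.2]
gripper_width: 85.6
```

Run:
```python
from h import *
to([617.5,36,310],-4.1)
print(r.read_state()["joints"].round(1))
```

```text
tcp [464.4 148.9 300.5] toolx [-0.033 -0.013 -0.999] toolz [ 0.999 -0.037 -0.033] yaw z -2.12 F [-0.23 -0.04  0.18]
shift [ -13.1 -107.3  156.8]
rotvec [ 1.99 -1.87  0.84]
shift in goal axes [  -9.5 -101.6  160.8]
[-66.6  15.4  59.5  89.4 -12.8  84.8  -8.5]
```

arm_command:
  commands:
    - [-12,-10,0,2,-1.9,0.8]
    - [0,-25,10,0,0,0]
    - [0,-25,20,0,0,0]
    - [0,-25,20,0,0,0]
    - [0,-16,20,0,0,0]
    - [0,0,20,0,0,0]

```text
clock: 14.55
eef_pos: [546.4, 41.4, 308.2]
tool_rot: [-172.1, 89.5, -175.4]
wrist_force: [-0.1, -0.1, 0.5]
gripper_width: 85.3
```

Run:
```python
from h import *
to([617.5,36,310],-4.1)
print(r.read_state()["joints"].round(1))
```

```text
tcp [546.4  41.4 308.2] toolx [-0.008 -0.001 -1.   ] toolz [ 0.998 -0.058 -0.008] yaw z -3.31 F [-0.09 -0.13  0.49]
shift [-2.3 -1.3 71.2]
rotvec [ 0.79 -0.47  0.07]
shift in goal axes [-1.8 -0.3 71.3]
[-46.8  23.7  59.6  80.7 -20.1  87.5   8.4]
```

arm_command:
  commands:
    - [0,0,20,0.7,-0.4,0]
    - [0,0,20,0,0,0]
    - [0,0,20,0,0,0]
    - [0,0,6,0,0,0]
    - [0,0,0,0,0,0]

```text
clock: 15.18
eef_pos: [613.1, 36.3, 302.7]
tool_rot: [-166.9, 89.4, -170.6]
wrist_force: [-0.6, 0.4, -0.4]
gripper_width: 85.1
```

Run:
```python
from h import *
to([617.5,36,310],-4.1)
print(r.read_state()["joints"].round(1))
c=vision.read_camera("wrist"); crop(c,(0,0,512,384),1.5,"pics/w8.png")
c=vision.read_camera("scene"); crop(c,(200,20,360,220),3,"pics/s8.png")
```

```text
tcp [613.1  36.3 302.7] toolx [-0.011 -0.002 -1.   ] toolz [ 0.998 -0.066 -0.011] yaw z -3.76 F [-0.63  0.39 -0.38]
shift [-7.3 -0.1  4.4]
rotvec [ 0.34 -0.61  0.14]
shift in goal axes [-7.3 -0.   4.4]
[-37.1  32.6  56.4  69.4 -26.4  91.6  10.5]
```

View pics/w8.png

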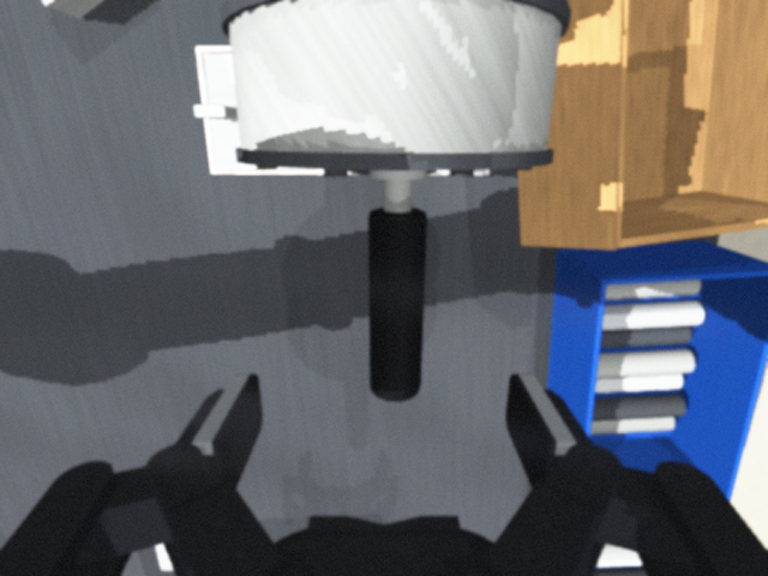

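View pics/s8.png

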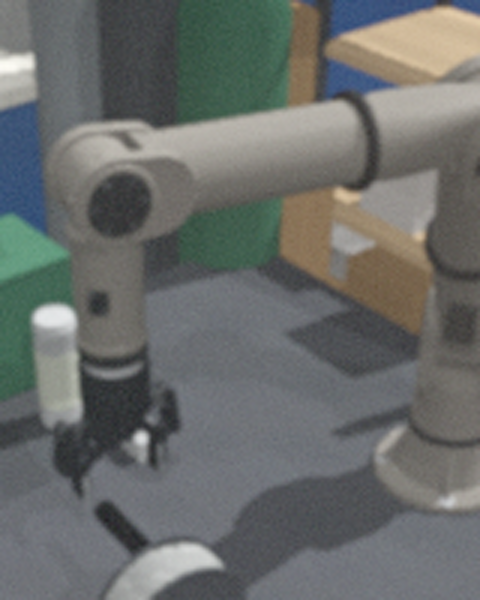

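Run:
```python
from h import *
c=vision.read_camera("wrist"); f=lambda P:[((a+.5)/1.5-.5,(b+.5)/1.5-.5) for a,b in P]
print(onz(c,f([(370,260),(425,260),(370.5,370),(421,370),(397,215),(396,397)]),245).round(1).tolist())
```

```text
[[607.2, 68.6, 245.0], [632.0, 67.1, 245.0], [603.1, 12.2, 245.0], [628.0, 10.7, 245.0], [620.5, 88.2, 245.0], [614.8, -4.1, 245.0]]
```

arm_command:
  commands:
    - [0,0,4,0.3,-0.6,0]
    - [15,0,0,0,0,0]
    - [20,0,0,0,0,0]
    - [0,0,0,0,0,0]

```text
clock: 15.82
eef_pos: [615.7, 37.2, 266.7]
tool_rot: [14.3, 89.9, 10.3]
wrist_force: [-0.5, -0.5, 0.4]
gripper_width: 85.6
```

Run:
```python
from h import *
to([617.3,36,237],-4.1)
```

```text
tcp [615.7  37.2 266.7] toolx [ 0.001  0.    -1.   ] toolz [ 0.998 -0.07   0.001] yaw z -4.02 F [-0.52 -0.47  0.42]
shift [29.7 -1.1  1.6]
rotvec [ 0.08  0.07 -0.02]
shift in goal axes [29.7 -1.1  1.6]
```

arm_command:
  commands:
    - [14,-0.5,1,0,0,0]
    - [12,-0.5,0.5,0,0,0]
    - [2,0,0,0,0,0]
    - [0,0,0,0,0,0]

```text
clock: 16.32
eef_pos: [617.4, 36.1, 237.2]
tool_rot: [5.8, 89.9, 1.8]
wrist_force: [0.9, -0.8, -0.6]
gripper_width: 85.6
```

Run:
```python
from h import *
to([617.3,36,237],-4.1)
c=vision.read_camera("wrist"); crop(c,(0,0,512,384),1.5,"pics/w9.png")
to([617.3,36,237],-4.1)
```

```text
tcp [617.4  36.1 237.2] toolx [ 0.002  0.    -1.   ] toolz [ 0.998 -0.07   0.002] yaw z -4.0 F [ 0.85 -0.8  -0.6 ]
shift [ 0.2 -0.1 -0.1]
rotvec [ 0.1   0.11 -0.01]
shift in goal axes [ 0.2 -0.1 -0.1]
tcp [617.5  36.  237.3] toolx [ 0.002  0.    -1.   ] toolz [ 0.998 -0.07   0.002] yaw z -4.0 F [-0.53 -0.27  0.97]
shift [ 0.3 -0.1 -0.2]
rotvec [ 0.1   0.12 -0.01]
shift in goal axes [ 0.3 -0.1 -0.2]
```

View pics/w9.png

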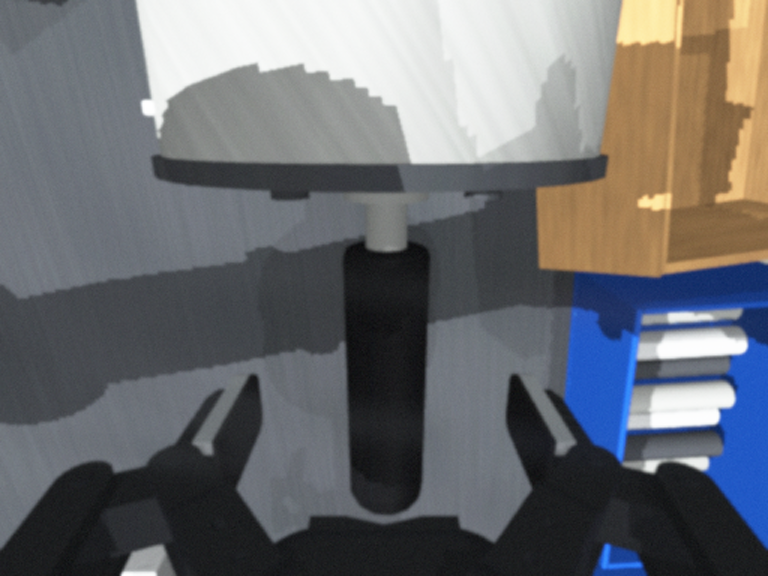

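arm_command:
  commands:
    - [0,0,0,0,0,0]
    - [0,0,0,0,0,0]
    - [0,0,0,0,0,0]
    - [0,0,0,0,0,0]
    - [0,0,0,0,0,0]
  jaw: 1
  force: 60

```text
clock: 17.0
eef_pos: [618.1, 35.8, 238.8]
tool_rot: [6.3, 89.7, 2.3]
wrist_force: [1.1, 0.9, -0.3]
gripper_width: 24.3
```

```bash
cat > dr.py <<'E'
from h import *
import json,sys,os
A=np.array([617.3,36.0]); Z0=182.0   # axis at grip plane (TCP coords): z=190-8
ex=np.array([np.cos(np.radians(-4.1)),np.sin(np.radians(-4.1))])
def now():
    p,R,s=pose(); a=(p[:2]-A)@ex; b=p[2]-Z0
    th=np.degrees(np.arctan2(a,b)); rad=np.hypot(a,b)
    F=s["wrist_force"]; fx=F[:2]@ex; fz=F[2]
    t=np.array([np.cos(np.radians(th)),-np.sin(np.radians(th))]); n=np.array([np.sin(np.radians(th)),np.cos(np.radians(th))])
    return dict(t=float(s["clock"]),th=float(th),rad=float(rad),Ft=float(fx*t[0]+fz*t[1]),Fn=float(fx*n[0]+fz*n[1]),M=[float(v) for v in s["moment"]],fy=float(F[1])),R,s,p
if __name__=="__main__":
    d,R,s,p=now(); print({k:np.round(v,2).tolist() for k,v in d.items()}, p.round(1), "w",round(s["gripper_width"],1))
    print("toolx",R[:,0].round(3),"toolz",R[:,2].round(3),"J",s["joints"].round(0))
    if len(sys.argv)>1:
        for st in sys.argv[1:]:
            th=np.radians(d["th"]+float(st)); G=np.array([*(A+ex*55*np.sin(th)),Z0+55*np.cos(th)])
            G[:2]+=0; print(st,"shift",(R.T@(G-p)).round(1))
E
python3 dr.py 10 20 30 40
```

```text
{'t': 17.0, 'th': 0.87, 'rad': 56.79, 'Ft': 1.01, 'Fn': -0.31, 'M': [0.0, 0.01, -0.01], 'fy': 0.95} [618.1  35.8 238.8] w 24.3
toolx [ 0.005  0.    -1.   ] toolz [ 0.998 -0.07   0.004] J [-38.  34.  56.  77. -28.  83.  12.]
10 shift [2.8 0.1 9.5]
20 shift [ 5.5  0.1 18.7]
30 shift [ 9.7  0.  27.3]
40 shift [15.3  0.  35.1]
```

arm_command:
  commands:
    - [1,0,9.5,0,0,0]
    - [2.6,0,9.2,0,0,0]

```text
clock: 17.25
eef_pos: [630.1, 35.0, 236.9]
tool_rot: [163.9, 89.3, 159.9]
wrist_force: [-8.1, 0.9, 9.9]
gripper_width: 24.1
```

```bash
python3 dr.py 10 20 30 40
```

```text
{'t': 17.25, 'th': 13.13, 'rad': 56.38, 'Ft': -10.21, 'Fn': 7.76, 'M': [0.22, 1.78, 0.11], 'fy': 0.93} [630.1  35.  236.9] w 24.1
toolx [-0.012  0.004 -1.   ] toolz [ 0.997 -0.07  -0.012] J [-36.  36.  55.  74. -29.  85.  12.]
10 shift [4.2 0.1 8.8]
20 shift [ 8.6  0.1 17.4]
30 shift [14.5  0.  25. ]
40 shift [21.5 -0.  31.4]
```

```bash
cat > nx.py <<'E'
import sys,json
import dr; from dr import *
dr.Z0=183.5
def main(step,n,settle=0):
    d,R,s,p=now(); 
    if d["Ft"]**2>9: open("log.jsonl","a").write(json.dumps(d)+"\n")
    print({k:np.round(v,2).tolist() for k,v in d.items() if k!='M'},"w",round(s["gripper_width"],1),"toolx",R[:,0].round(3),"yaw",round(np.degrees(np.arctan2(R[1,2],R[0,2])),1),"y",p[1].round(1),"J",s["joints"].round(0).tolist())
    pr=p.copy()
    th0=d["th"]
    for i in range(1,n+1):
        th=np.radians(th0+step*i); G=np.array([*(A+ex*55*np.sin(th)),183.5+55*np.cos(th)])
        x=np.array([0,0,-1.]);a=np.radians(-4.1);z=np.array([np.cos(a),np.sin(a),0]);GR=np.c_[x,np.cross(z,x),z]
        rv=np.degrees(Ro.from_matrix(R.T@GR).as_rotvec())
        print((GR.T@(G-pr)).round(1).tolist(), rv.round(1).tolist() if i==1 else ""); pr=G
main(float(sys.argv[1]),int(sys.argv[2]))
E
python3 nx.py 11 3
```

```text
{'t': 17.25, 'th': 13.49, 'rad': 54.92, 'Ft': -10.25, 'Fn': 7.7, 'fy': 0.93} w 24.1 toolx [-0.012  0.004 -1.   ] yaw -4.0 y 35.0 J [-36.0, 36.0, 55.0, 74.0, -29.0, 85.0, 12.0]
[3.4, 0.1, 10.0] [0.1, -0.7, -0.2]
[5.3, 0.0, 9.1] 
[6.9, 0.0, 8.0]
```

arm_command:
  commands:
    - [3.4,0,10,0,-0.7,0]
    - [5,0,9,0,0,0]

```text
clock: 17.5
eef_pos: [644.9, 34.0, 230.7]
tool_rot: [147.7, 89.4, 143.7]
wrist_force: [-7.2, 0.2, 7.1]
gripper_width: 24.0
```

```bash
python3 nx.py 11 3
```

```text
{'t': 17.5, 'th': 30.33, 'rad': 54.74, 'Ft': -9.74, 'Fn': 2.48, 'fy': 0.21} w 24.0 toolx [-0.009  0.007 -1.   ] yaw -4.0 y 34.0 J [-34.0, 38.0, 54.0, 72.0, -30.0, 85.0, 12.0]
[5.9, 0.0, 8.7] [0.1, -0.5, -0.3]
[7.7, -0.0, 7.2] 
[8.9, 0.0, 5.6]
```

arm_command:
  commands:
    - [6,0,8.6,0,-0.5,-0.3]
    - [7.7,0,7.2,0,0,0]

```text
clock: 17.75
eef_pos: [658.3, 33.0, 219.3]
tool_rot: [158.2, 89.6, 154.2]
wrist_force: [-3.7, 0.2, 6.7]
gripper_width: 24.1
```

```bash
python3 nx.py 11 3
```

```text
{'t': 17.75, 'th': 48.96, 'rad': 54.49, 'Ft': -7.5, 'Fn': 1.56, 'fy': 0.15} w 24.1 toolx [-0.006  0.003 -1.   ] yaw -4.0 y 33.0 J [-33.0, 40.0, 53.0, 70.0, -31.0, 85.0, 12.0]
[8.2, 0.0, 6.5] [0.1, -0.4, -0.1]
[9.6, -0.0, 4.4] 
[10.2, 0.0, 2.5]
```

arm_command:
  commands:
    - [8.2,0,6.5,0,-0.4,0]
    - [9.6,0,4.4,0,0,0]

```text
clock: 18.0
eef_pos: [667.8, 32.4, 203.3]
tool_rot: [124.6, 89.7, 120.6]
wrist_force: [-3.4, 0.1, 5.5]
gripper_width: 24.2
```

```bash
python3 nx.py 11 3
```

```text
{'t': 18.0, 'th': 68.67, 'rad': 54.31, 'Ft': -6.4, 'Fn': -1.15, 'fy': 0.14} w 24.2 toolx [-0.002  0.004 -1.   ] yaw -4.0 y 32.4 J [-32.0, 41.0, 53.0, 70.0, -32.0, 83.0, 13.0]
[9.9, 0.0, 3.5] [0.1, -0.1, -0.2]
[10.5, 0.0, 0.9] 
[10.5, 0.0, -1.1]
```

arm_command:
  commands:
    - [10,0,3,0,0,0]
    - [10.5,0,0.6,0,0,0]

```text
clock: 18.25
eef_pos: [671.3, 32.1, 184.1]
tool_rot: [119.4, 89.7, 115.4]
wrist_force: [-1.5, -0.0, 4.5]
gripper_width: 24.3
```

```bash
python3 nx.py 11 3
```

```text
{'t': 18.25, 'th': 89.41, 'rad': 54.17, 'Ft': -4.55, 'Fn': -1.44, 'fy': -0.03} w 24.3 toolx [-0.002  0.004 -1.   ] yaw -4.0 y 32.1 J [-32.0, 42.0, 52.0, 71.0, -33.0, 82.0, 13.0]
[10.5, 0.0, -0.1] [0.1, -0.1, -0.2]
[10.1, 0.0, -2.9] 
[9.4, -0.0, -4.8]
```

arm_command:
  commands:
    - [10.5,0,-0.6,0,0,-0.2]
    - [10.1,0,-3,0,0,0]

```text
clock: 18.5
eef_pos: [667.1, 32.4, 162.6]
tool_rot: [168.4, 89.8, 164.5]
wrist_force: [-2.8, 0.6, 5.4]
gripper_width: 24.2
```

```bash
python3 nx.py 11 3
```

```text
{'t': 18.5, 'th': 112.65, 'rad': 54.14, 'Ft': -3.88, 'Fn': -4.73, 'fy': 0.64} w 24.2 toolx [-0.003  0.001 -1.   ] yaw -4.0 y 32.4 J [-33.0, 43.0, 52.0, 74.0, -33.0, 79.0, 14.0]
[9.6, 0.0, -4.2] [0.1, -0.2, -0.0]
[8.2, -0.0, -6.7] 
[6.8, -0.0, -8.1]
```

arm_command:
  commands:
    - [9,0,-5.2,0,0,0]
    - [8,0,-7,0,0,0]

```text
clock: 18.75
eef_pos: [655.0, 33.3, 144.6]
tool_rot: [168.1, 89.9, 164.1]
wrist_force: [-2.1, -0.1, 5.3]
gripper_width: 24.2
```

```bash
python3 nx.py 11 3
```

```text
{'t': 18.75, 'th': 135.88, 'rad': 54.26, 'Ft': -2.13, 'Fn': -5.25, 'fy': -0.11} w 24.2 toolx [-0.001  0.    -1.   ] yaw -4.0 y 33.3 J [-34.0, 42.0, 52.0, 78.0, -33.0, 76.0, 15.0]
[7.1, 0.0, -7.7] [0.1, -0.1, -0.0]
[4.9, 0.0, -9.3] 
[3.0, -0.0, -10.1]
```

arm_command:
  commands:
    - [6,0,-8,0,0,0]
    - [4.5,0,-9.4,0,0,0]

```text
clock: 19.0
eef_pos: [638.5, 34.4, 133.4]
tool_rot: [-5.6, 89.8, -9.6]
wrist_force: [1.0, 0.6, 3.9]
gripper_width: 24.2
```

```bash
echo '{"t":18.75,"th":135.88,"rad":54.26,"Ft":-2.13,"Fn":-5.25,"fy":-0.11}' >> log.jsonl; sed -i 's/\*\*2>9/**2>-1/' nx.py; python3 nx.py 11 3
```

```text
{'t': 19.0, 'th': 157.02, 'rad': 54.45, 'Ft': -2.37, 'Fn': -3.22, 'fy': 0.62} w 24.2 toolx [ 0.004 -0.001 -1.   ] yaw -3.9 y 34.4 J [-36.0, 41.0, 52.0, 82.0, -33.0, 73.0, 15.0]
[3.7, 0.1, -9.8] [0.2, 0.2, 0.0]
[1.2, -0.0, -10.5] 
[-0.8, -0.0, -10.5]
```

arm_command:
  commands:
    - [3,0,-9.8,0,0.2,0]
    - [1,0,-10.5,0,0,0]

```text
clock: 19.25
eef_pos: [619.1, 35.7, 128.8]
tool_rot: [-12.5, 89.7, -16.4]
wrist_force: [4.2, -0.4, 1.5]
gripper_width: 24.3
```

```bash
python3 nx.py 11 3
```

```text
{'t': 19.25, 'th': 178.15, 'rad': 54.7, 'Ft': -4.27, 'Fn': -1.37, 'fy': -0.39} w 24.3 toolx [ 0.005 -0.002 -1.   ] yaw -3.9 y 35.7 J [-38.0, 39.0, 53.0, 86.0, -32.0, 71.0, 16.0]
[-0.4, 0.1, -10.5] [0.2, 0.3, 0.1]
[-2.7, 0.0, -10.2] 
[-4.6, -0.0, -9.5]
```

arm_command:
  commands:
    - [-0.6,0,-10.5,0,0.3,0]
    - [-2.7,0,-10.2,0,0,0]

```text
clock: 19.5
eef_pos: [598.2, 37.2, 131.9]
tool_rot: [-33.8, 89.8, -37.8]
wrist_force: [4.9, -0.1, -0.6]
gripper_width: 24.0
```

```bash
python3 nx.py 11 3
```

```text
{'t': 19.5, 'th': -159.66, 'rad': 55.06, 'Ft': -4.78, 'Fn': -1.1, 'fy': -0.07} w 24.0 toolx [ 0.003 -0.002 -1.   ] yaw -3.9 y 37.2 J [-40.0, 37.0, 54.0, 89.0, -31.0, 70.0, 15.0]
[-4.7, 0.2, -9.5] [0.2, 0.2, 0.1]
[-6.3, 0.0, -8.4] 
[-7.8, -0.0, -7.1]
```

arm_command:
  commands:
    - [-4.7,0.2,-9.5,0.1,0.2,0]
    - [-6.3,0,-8.4,0,0,0]

```text
clock: 19.75
eef_pos: [580.2, 38.4, 142.5]
tool_rot: [-56.5, 89.8, -60.5]
wrist_force: [6.4, -0.0, -2.8]
gripper_width: 24.3
```

```bash
python3 nx.py 11 3
```

```text
{'t': 19.75, 'th': -137.79, 'rad': 55.38, 'Ft': -6.61, 'Fn': -2.18, 'fy': -0.04} w 24.3 toolx [ 0.002 -0.003 -1.   ] yaw -4.0 y 38.4 J [-42.0, 34.0, 55.0, 92.0, -29.0, 70.0, 15.0]
[-8.1, 0.3, -6.8] [0.1, 0.1, 0.2]
[-9.0, -0.0, -5.5] 
[-9.9, 0.0, -3.7]
```

arm_command:
  commands:
    - [-8.1,0.2,-6.6,0.1,0,0.2]
    - [-9,0,-5.3,0,0,0]

```text
clock: 20.0
eef_pos: [567.8, 39.3, 158.3]
tool_rot: [-17.6, 89.8, -21.7]
wrist_force: [8.6, 0.4, -5.5]
gripper_width: 24.4
```

```bash
python3 nx.py 11 3
```

```text
{'t': 20.0, 'th': -116.93, 'rad': 55.68, 'Ft': -8.77, 'Fn': -5.08, 'fy': 0.38} w 24.4 toolx [ 0.004 -0.001 -1.   ] yaw -4.1 y 39.3 J [-44.0, 32.0, 56.0, 93.0, -28.0, 70.0, 14.0]
[-10.1, 0.3, -3.2] [0.0, 0.2, 0.1]
[-10.4, 0.0, -1.9] 
[-10.5, -0.0, 0.1]
```

arm_command:
  commands:
    - [-10.1,0,-3,0,0.2,0]
    - [-10.4,0,-1.2,0,0,0]

```text
clock: 20.25
eef_pos: [562.0, 39.7, 176.2]
tool_rot: [-113.3, 89.8, -117.3]
wrist_force: [7.6, -1.4, -10.4]
gripper_width: 24.1
```

```bash
sed -i 's/A=np.array(\[617.3,36.0\])/A=np.array([616.6,36.0])/' dr.py; python3 nx.py 11 3
```

```text
{'t': 20.25, 'th': -97.64, 'rad': 55.22, 'Ft': -11.36, 'Fn': -6.19, 'fy': -1.41} w 24.1 toolx [-0.002 -0.003 -1.   ] yaw -4.1 y 39.7 J [-45.0, 31.0, 57.0, 92.0, -27.0, 72.0, 13.0]
[-10.6, 0.2, -0.2] [0.0, -0.1, 0.2]
[-10.4, 0.0, 1.6] 
[-9.9, -0.0, 3.6]
```

arm_command:
  commands:
    - [-10.6,0,0.4,0,-0.1,0.2]
    - [-10.4,0,2,0,0,0]

```text
clock: 20.5
eef_pos: [562.1, 39.7, 192.9]
tool_rot: [-152.0, 89.8, -156.1]
wrist_force: [7.0, -1.2, -13.8]
gripper_width: 23.9
```

```bash
python3 nx.py 11 3
```

```text
{'t': 20.5, 'th': -80.25, 'rad': 55.38, 'Ft': -12.4, 'Fn': -9.26, 'fy': -1.17} w 23.9 toolx [-0.004 -0.002 -1.   ] yaw -4.1 y 39.7 J [-45.0, 30.0, 58.0, 90.0, -26.0, 74.0, 12.0]
[-10.1, 0.2, 3.1] [0.0, -0.2, 0.1]
[-9.5, 0.0, 4.7] 
[-8.4, -0.0, 6.4]
```

arm_command:
  commands:
    - [-10.1,0,4,0,-0.2,0.1]
    - [-9.3,0,5.2,0,0,0]

```text
clock: 20.75
eef_pos: [565.9, 39.4, 205.8]
tool_rot: [-168.6, 89.2, -172.7]
wrist_force: [2.4, -1.3, -15.3]
gripper_width: 24.4
```

```bash
python3 nx.py 11 3
```

```text
{'t': 20.75, 'th': -66.36, 'rad': 55.51, 'Ft': -13.04, 'Fn': -8.44, 'fy': -1.35} w 24.4 toolx [-0.014 -0.002 -1.   ] yaw -4.1 y 39.4 J [-44.0, 30.0, 58.0, 88.0, -26.0, 77.0, 12.0]
[-9.0, 0.2, 5.6] [0.0, -0.8, 0.2]
[-8.1, -0.0, 6.8] 
[-6.6, -0.0, 8.2]
```

arm_command:
  commands:
    - [-9.5,0,6.5,0,-0.8,0.2]
    - [-8,0,7.4,0,0,0]

```text
clock: 21.0
eef_pos: [573.6, 38.9, 218.6]
tool_rot: [-179.7, 89.0, 176.2]
wrist_force: [-3.4, -1.3, -13.9]
gripper_width: 24.5
```

```bash
python3 nx.py 11 3
```

```text
{'t': 21.0, 'th': -50.82, 'rad': 55.53, 'Ft': -12.87, 'Fn': -6.24, 'fy': -1.31} w 24.5 toolx [-0.018  0.001 -1.   ] yaw -4.1 y 38.9 J [-43.0, 31.0, 58.0, 85.0, -26.0, 79.0, 12.0]
[-7.2, 0.2, 7.8] [-0.0, -1.0, 0.0]
[-5.9, -0.0, 8.7] 
[-4.2, 0.0, 9.7]
```

arm_command:
  commands:
    - [-7,0,8.5,0,-1,0]
    - [-5.6,0,9.2,0,0,0]

```text
clock: 21.25
eef_pos: [584.7, 38.1, 228.8]
tool_rot: [177.5, 88.9, 173.4]
wrist_force: [-6.9, -1.2, -13.0]
gripper_width: 24.1
```

```bash
python3 nx.py 11 3
```

```text
{'t': 21.25, 'th': -35.23, 'rad': 55.51, 'Ft': -13.05, 'Fn': -6.69, 'fy': -1.24} w 24.1 toolx [-0.019  0.002 -1.   ] yaw -4.1 y 38.1 J [-42.0, 32.0, 57.0, 82.0, -26.0, 81.0, 12.0]
[-4.8, 0.1, 9.5] [-0.0, -1.1, -0.0]
[-3.4, 0.0, 10.0] 
[-1.4, 0.0, 10.4]
```

arm_command:
  commands:
    - [-4.5,0,9.5,0,-1.1,0]
    - [-2.8,0,10,0,0,0]

```text
clock: 21.5
eef_pos: [595.6, 37.4, 234.8]
tool_rot: [172.9, 88.6, 168.8]
wrist_force: [-12.2, 0.9, -5.8]
gripper_width: 24.4
```

```bash
python3 nx.py 11 3
```

```text
{'t': 21.5, 'th': -22.27, 'rad': 55.42, 'Ft': -13.53, 'Fn': -0.77, 'fy': 0.87} w 24.4 toolx [-0.024  0.005 -1.   ] yaw -4.2 y 37.4 J [-40.0, 33.0, 57.0, 80.0, -27.0, 83.0, 12.0]
[-2.7, 0.1, 10.3] [-0.1, -1.4, -0.2]
[-1.1, 0.0, 10.5] 
[1.0, -0.0, 10.5]
```

arm_command:
  commands:
    - [-2.7,0,10.3,0,-1.4,0]
    - [-1,0,10.5,0,0,0]

```text
clock: 21.75
eef_pos: [607.7, 36.6, 238.2]
tool_rot: [166.0, 88.6, 161.8]
wrist_force: [-11.7, -0.3, -3.7]
gripper_width: 23.9
```

```bash
python3 nx.py 11 3
```

```text
{'t': 21.75, 'th': -9.3, 'rad': 55.38, 'Ft': -12.08, 'Fn': -1.82, 'fy': -0.31} w 23.9 toolx [-0.023  0.007 -1.   ] yaw -4.2 y 36.6 J [-38.0, 34.0, 56.0, 77.0, -28.0, 84.0, 12.0]
[-0.3, 0.1, 10.6] [-0.1, -1.3, -0.3]
[1.3, 0.0, 10.5] 
[3.3, -0.0, 10.0]
```

arm_command:
  commands:
    - [-0.3,0,10.6,0,-1.3,0]
    - [1.3,0,10.5,0,0,0]

```text
clock: 22.0
eef_pos: [620.8, 35.7, 238.7]
tool_rot: [157.3, 88.7, 153.2]
wrist_force: [-11.1, 0.3, -3.0]
gripper_width: 23.9
```

```bash
python3 nx.py 11 4
```

```text
{'t': 22.0, 'th': 4.33, 'rad': 55.32, 'Ft': -10.87, 'Fn': -3.8, 'fy': 0.26} w 23.9 toolx [-0.02  0.01 -1.  ] yaw -4.2 y 35.7 J [-37.0, 36.0, 56.0, 75.0, -29.0, 85.0, 12.0]
[2.1, 0.0, 10.4] [-0.1, -1.2, -0.5]
[3.7, 0.0, 9.9] 
[5.6, -0.0, 9.0] 
[7.2, 0.0, 7.7]
```

arm_command:
  commands:
    - [2.1,0,10.4,0,-1.2,-0.5]
    - [3.7,0,9.9,0,0,0]

```text
clock: 22.25
eef_pos: [634.2, 34.7, 235.9]
tool_rot: [170.5, 89.0, 166.4]
wrist_force: [-11.4, 0.2, -0.4]
gripper_width: 23.9
```

```bash
python3 nx.py 11 4
cat > fit.py <<'E'
import json,numpy as np
L=[json.loads(l) for l in open("log.jsonl")]
import sys
L=[l for l in L if abs(l["Ft"])>1.5]
th=np.radians([l["th"] for l in L]);T=-np.array([l["Ft"] for l in L])*.055; sg=np.sign(T)
X=np.c_[sg,np.sin(th),np.cos(th)]
b,*_=np.linalg.lstsq(X,T,rcond=None); res=T-X@b
# gravity torque resisting +turn with CG at angle th+phi from up: -(m g r) sin(th+phi)
M=np.hypot(b[1],b[2]); # T=drag - M sin(th+phi)  => b1=-M cos phi, b2=-M sin phi
phi=np.degrees(np.arctan2(-b[2],-b[1])); print(len(L),"drag",b[0].round(3),"M",M.round(3),"phi",phi.round(1),"handle angle for heavy down",(180-phi)%360)
print(np.c_[np.degrees(th),T,res].round(2).tolist())
E
python3 fit.py
```

```text
{'t': 22.25, 'th': 18.65, 'rad': 55.26, 'Ft': -10.61, 'Fn': -4.04, 'fy': 0.21} w 23.9 toolx [-0.017  0.004 -1.   ] yaw -4.1 y 34.7 J [-35.0, 37.0, 55.0, 73.0, -30.0, 86.0, 12.0]
[4.6, 0.0, 9.5] [-0.0, -1.0, -0.2]
[6.1, -0.0, 8.6] 
[7.6, 0.0, 7.3] 
[8.9, -0.0, 5.7] 
21 drag 0.43 M 0.293 phi -49.0 handle angle for heavy down 228.99446943322312
[[13.49, 0.56, -0.04], [30.33, 0.54, 0.01], [48.96, 0.41, -0.02], [68.67, 0.35, 0.02], [89.41, 0.25, 0.01], [112.65, 0.21, 0.05], [135.88, 0.12, -0.02], [157.02, 0.13, -0.02], [178.15, 0.23, 0.03], [-159.66, 0.26, -0.03], [-137.79, 0.36, -0.03], [-116.93, 0.48, -0.02], [-97.64, 0.62, 0.03], [-80.25, 0.68, 0.03], [-66.36, 0.72, 0.02], [-50.82, 0.71, -0.01], [-35.23, 0.72, -0.0], [-22.27, 0.74, 0.04], [-9.3, 0.66, -0.01], [4.33, 0.6, -0.04], [18.65, 0.58, 0.01]]
```

arm_command:
  commands:
    - [-1,0,-5,0,-0.5,0]
    - [-2.5,0,-10,0,0,0]
    - [-1,0,-10.5,0,0,0]

```text
clock: 22.62
eef_pos: [610.0, 36.4, 238.8]
tool_rot: [171.0, 89.7, 166.8]
wrist_force: [6.3, -1.2, -24.2]
gripper_width: 24.5
```

```bash
python3 nx.py -11 3
```

```text
{'t': 22.62, 'th': -6.84, 'rad': 55.74, 'Ft': 3.48, 'Fn': -24.78, 'fy': -1.18} w 24.5 toolx [-0.004  0.001 -1.   ] yaw -4.1 y 36.4 J [-39.0, 34.0, 57.0, 78.0, -28.0, 83.0, 12.0]
[3.0, 0.1, -10.2] [-0.0, -0.2, -0.0]
[4.2, -0.0, -9.7] 
[5.9, 0.0, -8.7]
```

arm_command:
  commands:
    - [4,0,-9,0,-0.2,0]
    - [5,0,-8.5,0,0,0]

```text
clock: 22.88
eef_pos: [596.0, 37.3, 234.9]
tool_rot: [7.8, 89.2, 3.7]
wrist_force: [5.8, -1.0, -3.9]
gripper_width: 24.3
```

```bash
python3 nx.py -11 3
```

```text
{'t': 22.88, 'th': -21.91, 'rad': 55.4, 'Ft': 4.0, 'Fn': -5.82, 'fy': -1.03} w 24.3 toolx [ 0.015  0.001 -1.   ] yaw -4.1 y 37.3 J [-42.0, 31.0, 58.0, 82.0, -27.0, 80.0, 12.0]
[5.2, 0.1, -9.2] [0.0, 0.8, -0.1]
[6.5, -0.0, -8.3] 
[8.0, -0.0, -6.9]
```

arm_command:
  commands:
    - [5.3,0,-9,0,0.8,0]
    - [6.8,0,-8,0,0,0]

```text
clock: 23.12
eef_pos: [584.3, 38.2, 228.4]
tool_rot: [10.9, 88.8, 6.8]
wrist_force: [5.3, -1.0, -2.5]
gripper_width: 24.1
```

```bash
python3 nx.py -11 3
```

```text
{'t': 23.12, 'th': -35.76, 'rad': 55.34, 'Ft': 2.84, 'Fn': -5.17, 'fy': -1.02} w 24.1 toolx [ 0.02   0.002 -1.   ] yaw -4.0 y 38.2 J [-43.0, 30.0, 58.0, 85.0, -26.0, 78.0, 12.0]
[7.2, 0.1, -7.7] [0.1, 1.1, -0.2]
[8.3, 0.0, -6.5] 
[9.4, -0.0, -4.7]
```

arm_command:
  commands:
    - [7.2,0,-7.2,0,1.1,-0.2]
    - [8.3,0,-6,0,0,0]

```text
clock: 23.38
eef_pos: [575.5, 38.8, 220.2]
tool_rot: [12.6, 89.0, 8.6]
wrist_force: [0.1, 0.2, 4.4]
gripper_width: 24.2
```

```bash
python3 nx.py -11 3
```

```text
{'t': 23.38, 'th': -48.34, 'rad': 55.18, 'Ft': 3.3, 'Fn': 2.84, 'fy': 0.24} w 24.2 toolx [ 0.017  0.003 -1.   ] yaw -4.0 y 38.8 J [-44.0, 29.0, 58.0, 87.0, -26.0, 77.0, 12.0]
[8.6, 0.2, -6.1] [0.1, 1.0, -0.2]
[9.5, -0.0, -4.5] 
[10.2, -0.0, -2.6]
```

arm_command:
  commands:
    - [8.6,0.2,-6.2,0.1,1,-0.2]
    - [9.5,0,-4.5,0,0,0]

```text
clock: 23.62
eef_pos: [565.9, 39.4, 205.1]
tool_rot: [23.9, 89.7, 19.8]
wrist_force: [0.6, 0.4, 2.2]
gripper_width: 24.4
```

```bash
python3 nx.py -11 3
```

```text
{'t': 23.62, 'th': -66.98, 'rad': 55.24, 'Ft': 2.24, 'Fn': 0.31, 'fy': 0.45} w 24.4 toolx [ 0.006  0.002 -1.   ] yaw -4.1 y 39.4 J [-45.0, 29.0, 58.0, 89.0, -26.0, 75.0, 12.0]
[10.1, 0.2, -3.0] [0.0, 0.3, -0.1]
[10.5, 0.0, -1.2] 
[10.5, -0.0, 0.8]
```

arm_command:
  commands:
    - [10.1,0,-3,0,0.3,0]
    - [10.5,0,-1.1,0,0,0]

```text
clock: 23.88
eef_pos: [561.5, 39.8, 183.8]
tool_rot: [76.9, 89.8, 72.8]
wrist_force: [1.1, -0.3, 4.2]
gripper_width: 24.3
```

```bash
python3 nx.py -11 3
```

```text
{'t': 23.88, 'th': -89.73, 'rad': 55.23, 'Ft': 4.21, 'Fn': -1.05, 'fy': -0.35} w 24.3 toolx [ 0.001  0.003 -1.   ] yaw -4.1 y 39.8 J [-45.0, 30.0, 58.0, 91.0, -27.0, 73.0, 13.0]
[10.5, 0.2, 1.2] [0.0, 0.0, -0.2]
[10.1, 0.0, 2.9] 
[9.4, -0.0, 4.8]
```

arm_command:
  commands:
    - [10.5,0.2,1.2,0,0,-0.2]
    - [10.1,0,2.9,0,0,0]

```text
clock: 24.12
eef_pos: [566.0, 39.4, 161.9]
tool_rot: [-33.6, 89.9, -37.7]
wrist_force: [0.8, -0.5, 7.1]
gripper_width: 24.5
```

```bash
python3 nx.py -11 3
```

```text
{'t': 24.12, 'th': -113.03, 'rad': 55.08, 'Ft': 6.17, 'Fn': -3.57, 'fy': -0.46} w 24.5 toolx [ 0.001 -0.001 -1.   ] yaw -4.1 y 39.4 J [-44.0, 32.0, 57.0, 92.0, -28.0, 71.0, 14.0]
[9.2, 0.2, 5.1] [0.0, 0.1, 0.1]
[8.1, -0.0, 6.7] 
[6.7, 0.0, 8.1]
```

arm_command:
  commands:
    - [9,0.2,5.4,0,0,0.1]
    - [8,0,7,0,0,0]

```text
clock: 24.38
eef_pos: [578.2, 38.6, 144.1]
tool_rot: [114.6, 90.0, 110.5]
wrist_force: [-1.0, 0.8, 10.4]
gripper_width: 24.3
```

```bash
python3 nx.py -11 3; python3 fit.py
```

```text
{'t': 24.38, 'th': -135.68, 'rad': 55.05, 'Ft': 8.04, 'Fn': -6.69, 'fy': 0.75} w 24.3 toolx [-0.     0.001 -1.   ] yaw -4.1 y 38.6 J [-42.0, 34.0, 55.0, 92.0, -29.0, 70.0, 15.0]
[6.6, 0.2, 8.2] [-0.0, -0.0, -0.0]
[4.9, 0.0, 9.3] 
[3.1, 0.0, 10.1] 
29 drag 0.433 M 0.288 phi -48.1 handle angle for heavy down 228.06565494597197
[[13.49, 0.56, -0.03], [30.33, 0.54, 0.02], [48.96, 0.41, -0.02], [68.67, 0.35, 0.02], [89.41, 0.25, 0.01], [112.65, 0.21, 0.04], [135.88, 0.12, -0.03], [157.02, 0.13, -0.03], [178.15, 0.23, 0.02], [-159.66, 0.26, -0.04], [-137.79, 0.36, -0.04], [-116.93, 0.48, -0.03], [-97.64, 0.62, 0.03], [-80.25, 0.68, 0.02], [-66.36, 0.72, 0.02], [-50.82, 0.71, -0.01], [-35.23, 0.72, -0.0], [-22.27, 0.74, 0.04], [-9.3, 0.66, -0.01], [4.33, 0.6, -0.03], [18.65, 0.58, 0.01], [-6.84, -0.19, 0.01], [-21.91, -0.22, -0.06], [-35.76, -0.16, -0.01], [-48.34, -0.18, -0.04], [-66.98, -0.12, 0.05], [-89.73, -0.23, 0.01], [-113.03, -0.34, 0.0], [-135.68, -0.44, 0.01]]
```

arm_command:
  commands:
    - [6,0,8.4,0,0,0]
    - [4.4,0,9.5,0,0,0]

```text
clock: 24.62
eef_pos: [594.2, 37.5, 133.3]
tool_rot: [164.9, 89.6, 160.8]
wrist_force: [-4.8, 1.3, 13.3]
gripper_width: 24.2
```

```bash
python3 nx.py -11 3
```

```text
{'t': 24.62, 'th': -155.87, 'rad': 55.0, 'Ft': 9.9, 'Fn': -10.14, 'fy': 1.26} w 24.2 toolx [-0.007  0.002 -1.   ] yaw -4.1 y 37.5 J [-40.0, 37.0, 54.0, 89.0, -31.0, 70.0, 15.0]
[3.4, 0.1, 10.0] [0.0, -0.4, -0.1]
[1.4, 0.0, 10.4] 
[-0.6, -0.0, 10.5]
```

arm_command:
  commands:
    - [2,0,10,0,-0.4,0]
    - [0.5,0,10.4,0,0,0]

```text
clock: 24.88
eef_pos: [608.2, 36.5, 129.3]
tool_rot: [167.4, 89.0, 163.3]
wrist_force: [-9.4, 0.1, 12.2]
gripper_width: 24.3
```

```bash
python3 nx.py -11 3
```

```text
{'t': 24.88, 'th': -171.18, 'rad': 54.89, 'Ft': 11.14, 'Fn': -10.58, 'fy': 0.11} w 24.3 toolx [-0.017  0.005 -1.   ] yaw -4.1 y 36.5 J [-38.0, 39.0, 53.0, 87.0, -32.0, 72.0, 16.0]
[0.7, 0.1, 10.5] [-0.0, -1.0, -0.2]
[-1.4, 0.0, 10.4] 
[-3.4, -0.0, 10.0]
```

arm_command:
  commands:
    - [-1,0,10.5,0,-1,-0.2]
    - [-2.5,0,10.4,0,0,0]

```text
clock: 25.12
eef_pos: [618.0, 35.8, 128.7]
tool_rot: [175.0, 88.4, 170.8]
wrist_force: [-11.9, 0.2, 6.7]
gripper_width: 24.4
```

```bash
python3 nx.py -11 3
```

```text
{'t': 25.12, 'th': 178.52, 'rad': 54.8, 'Ft': 11.72, 'Fn': -7.02, 'fy': 0.21} w 24.4 toolx [-0.028  0.005 -1.   ] yaw -4.2 y 35.8 J [-36.0, 40.0, 53.0, 84.0, -32.0, 74.0, 15.0]
[-1.1, 0.1, 10.5] [-0.1, -1.6, -0.1]
[-3.3, -0.0, 10.0] 
[-5.1, 0.0, 9.2]
```

arm_command:
  commands:
    - [-2,0,11.5,0,-1.6,0]
    - [-4,0,11,0,0,0]
    - [-5.5,0,10,0,0,0]

```text
clock: 25.5
eef_pos: [628.7, 35.1, 130.3]
tool_rot: [173.9, 86.7, 169.7]
wrist_force: [-11.6, 0.4, -2.4]
gripper_width: 24.5
```

```bash
python3 nx.py -11 3
```

```text
{'t': 25.5, 'th': 167.18, 'rad': 54.54, 'Ft': 11.85, 'Fn': -0.23, 'fy': 0.38} w 24.5 toolx [-0.057  0.01  -0.998] yaw -4.3 y 35.1 J [-34.0, 42.0, 52.0, 80.0, -33.0, 77.0, 15.0]
[-2.9, 0.0, 10.1] [-0.2, -3.3, -0.4]
[-5.2, -0.0, 9.2] 
[-6.8, -0.0, 8.0]
```

arm_command:
  commands:
    - [-3,0,9,0,-3.3,-0.4]
    - [-6,0,9,0,-0.5,0]
    - [-8,0,9,0,0,0]

```text
clock: 25.88
eef_pos: [630.6, 34.9, 131.0]
tool_rot: [179.2, 86.7, 174.8]
wrist_force: [-8.0, -0.9, -15.3]
gripper_width: 24.3
```

```bash
python3 nx.py 5 3; python3 fit.py
```

```text
{'t': 25.88, 'th': 165.0, 'rad': 54.31, 'Ft': 11.64, 'Fn': 12.7, 'fy': -0.9} w 24.3 toolx [-0.057  0.005 -0.998] yaw -4.4 y 34.9 J [-34.0, 42.0, 52.0, 80.0, -33.0, 77.0, 15.0]
[1.7, 0.1, -4.5] [-0.3, -3.3, -0.1]
[0.6, -0.0, -4.8] 
[0.2, -0.0, -4.8] 
34 drag 0.43 M 0.284 phi -47.8 handle angle for heavy down 227.80318985650388
[[13.49, 0.56, -0.03], [30.33, 0.54, 0.02], [48.96, 0.41, -0.01], [68.67, 0.35, 0.02], [89.41, 0.25, 0.01], [112.65, 0.21, 0.04], [135.88, 0.12, -0.03], [157.02, 0.13, -0.03], [178.15, 0.23, 0.02], [-159.66, 0.26, -0.04], [-137.79, 0.36, -0.04], [-116.93, 0.48, -0.02], [-97.64, 0.62, 0.03], [-80.25, 0.68, 0.03], [-66.36, 0.72, 0.03], [-50.82, 0.71, -0.0], [-35.23, 0.72, 0.01], [-22.27, 0.74, 0.05], [-9.3, 0.66, -0.0], [4.33, 0.6, -0.03], [18.65, 0.58, 0.01], [-6.84, -0.19, 0.01], [-21.91, -0.22, -0.06], [-35.76, -0.16, -0.01], [-48.34, -0.18, -0.03], [-66.98, -0.12, 0.05], [-89.73, -0.23, 0.01], [-113.03, -0.34, -0.0], [-135.68, -0.44, 0.01], [-155.87, -0.54, -0.0], [-171.18, -0.61, -0.0], [178.52, -0.64, 0.0], [167.18, -0.65, 0.03], [165.0, -0.64, 0.04]]
```

arm_command:
  commands:
    - [1,0,-3,0,-2,0]
    - [1.5,0,-8,0,-1,0]
    - [0.5,0,-10,0,0,0]

```text
clock: 26.25
eef_pos: [613.8, 36.1, 128.8]
tool_rot: [-2.1, 89.7, -6.4]
wrist_force: [4.3, -0.8, 6.1]
gripper_width: 24.1
```

```bash
python3 nx.py 11 3
```

```text
{'t': 26.25, 'th': -177.04, 'rad': 54.82, 'Ft': -4.07, 'Fn': -6.35, 'fy': -0.82} w 24.1 toolx [ 0.006 -0.001 -1.   ] yaw -4.4 y 36.1 J [-38.0, 39.0, 53.0, 87.0, -32.0, 70.0, 15.0]
[-1.4, 0.1, -10.4] [-0.3, 0.3, 0.0]
[-3.5, -0.0, -9.9] 
[-5.3, -0.0, -9.1]
```

arm_command:
  commands:
    - [-1.6,0,-10.4,-0.3,0.3,0]
    - [-3.6,0,-9.9,0,0,0]

```text
clock: 26.5
eef_pos: [595.4, 37.3, 132.9]
tool_rot: [-17.2, 89.6, -21.2]
wrist_force: [6.1, -0.7, 0.2]
gripper_width: 24.5
```

```bash
python3 nx.py 8 3
```

```text
{'t': 26.5, 'th': -157.23, 'rad': 54.84, 'Ft': -5.58, 'Fn': -2.54, 'fy': -0.7} w 24.5 toolx [ 0.006 -0.002 -1.   ] yaw -4.1 y 37.3 J [-40.0, 36.0, 54.0, 90.0, -31.0, 69.0, 15.0]
[-3.3, 0.2, -6.9] [0.0, 0.3, 0.1]
[-4.4, -0.0, -6.3] 
[-5.2, 0.0, -5.6]
```

arm_command:
  commands:
    - [-3.3,0,-6.9,0,0.3,0]
    - [-3,0,-4.4,0,0,0]
    - [0,0,0,0,0,0]
    - [0,0,0,0,0,0]

```text
clock: 27.0
eef_pos: [585.6, 38.0, 138.1]
tool_rot: [-33.3, 89.6, -37.4]
wrist_force: [2.5, -0.5, 4.8]
gripper_width: 24.2
```

```bash
python3 nx.py 4 3
```

```text
{'t': 27.0, 'th': -145.62, 'rad': 54.95, 'Ft': 0.61, 'Fn': -5.42, 'fy': -0.5} w 24.2 toolx [ 0.005 -0.004 -1.   ] yaw -4.1 y 38.0 J [-42.0, 35.0, 55.0, 91.0, -30.0, 69.0, 15.0]
[-2.2, 0.2, -3.1] [0.0, 0.3, 0.2]
[-2.5, 0.0, -2.9] 
[-2.7, -0.0, -2.7]
```

arm_command:
  commands:
    - [-3.6,0,-4.6,0,0.2,0]
    - [-4,0,-4.6,0,0,0]
    - [-3.2,0,-3,0,0,0]
    - [0,0,0,0,0,0]
    - [0,0,0,0,0,0]

```text
clock: 27.62
eef_pos: [576.3, 38.6, 146.2]
tool_rot: [-42.5, 89.4, -46.6]
wrist_force: [2.4, 0.3, 3.9]
gripper_width: 24.2
```

```bash
python3 nx.py 2 3
```

```text
{'t': 27.62, 'th': -132.72, 'rad': 54.98, 'Ft': 1.3, 'Fn': -4.36, 'fy': 0.35} w 24.2 toolx [ 0.007 -0.007 -1.   ] yaw -4.1 y 38.6 J [-43.0, 34.0, 56.0, 92.0, -29.0, 69.0, 14.0]
[-1.4, 0.3, -1.3] [0.0, 0.4, 0.4]
[-1.5, 0.0, -1.2] 
[-1.5, 0.0, -1.2]
```

```bash
sed -i 's/>1.5\]/>1.5 and l["t"] not in (25.88,)]/' fit.py; python3 fit.py | head -1
python3 - <<'E'
from h import *
c=vision.read_camera("top"); crop(c,(140,90,270,220),5,"pics/t9.png")
c=vision.read_camera("scene"); crop(c,(150,60,350,320),3,"pics/s9.png")
c=vision.read_camera("wrist"); crop(c,(0,0,512,384),1.5,"pics/w10.png")
E
python3 dr.py
```

```text
36 drag 0.43 M 0.284 phi -47.9 handle angle for heavy down 227.90292372667906
{'t': 27.78, 'th': -131.56, 'rad': 53.97, 'Ft': 2.73, 'Fn': -4.79, 'M': [0.09, -0.45, 0.07], 'fy': -0.79} [576.3  38.7 146.2] w 24.3
toolx [ 0.007 -0.007 -1.   ] toolz [ 0.997 -0.071  0.007] J [-43.  34.  56.  92. -29.  69.  14.]
```

View pics/w10.png

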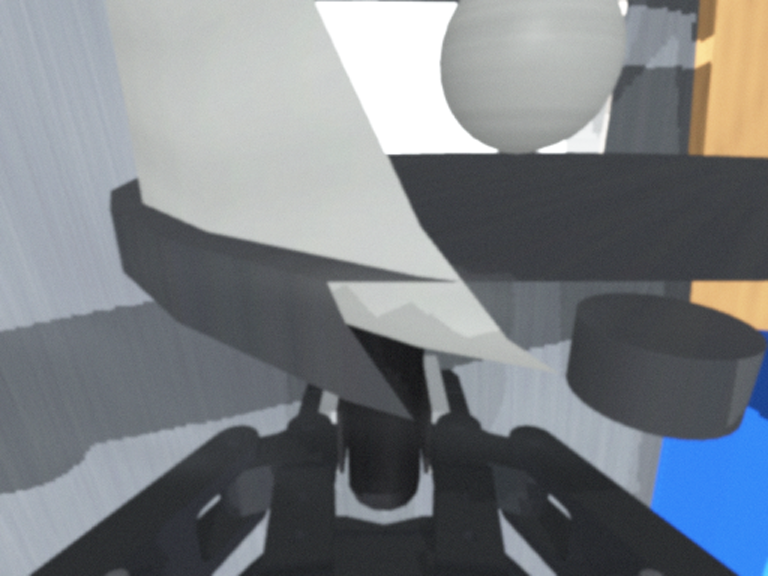

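View pics/s9.png

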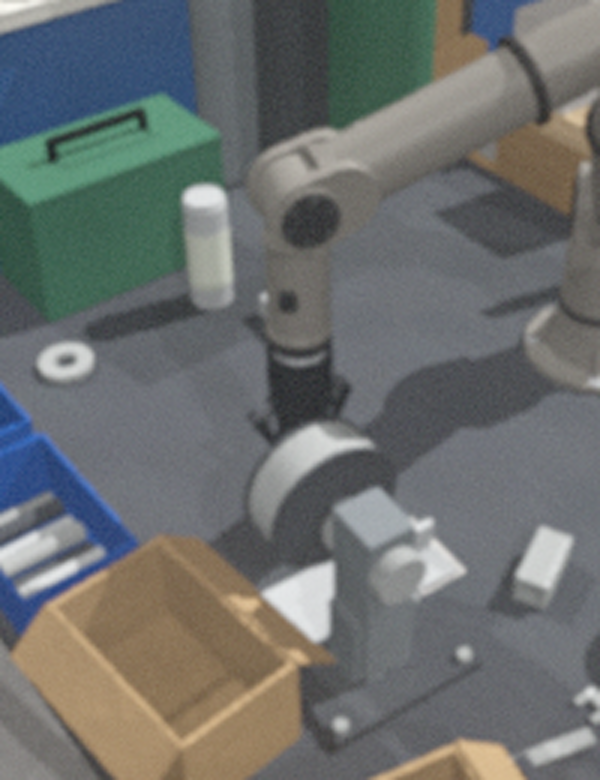

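View pics/t9.png

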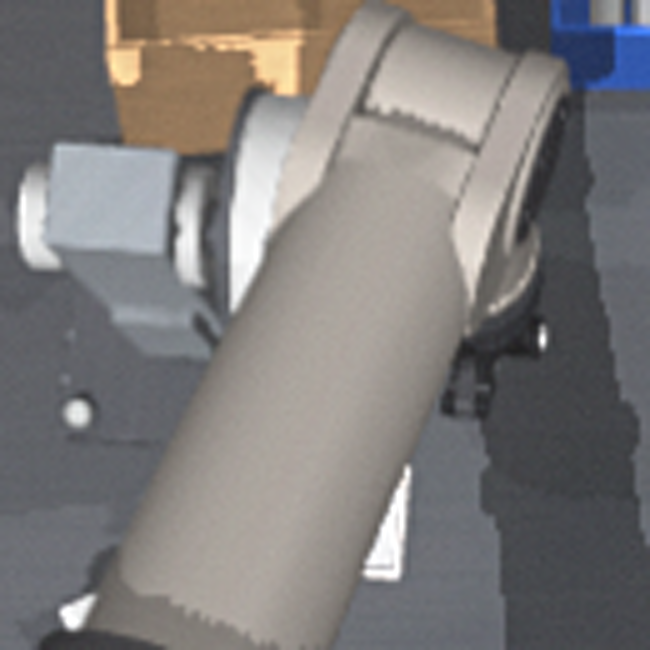

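Run:
```python
from h import *
s=r.read_state(); print(s["clock"],s["qvel"].round(2),s["wrist_force"].round(1),s["gripper_width"])
print(ticket.close_job())
```

```text
27.775 [-0.03 -0.05 -0.05  0.13  0.1  -0.19 -0.01] [ 1.7 -0.8  5.2] 24.258223246535906
the job is handed in; nothing more can be done
None
```

I slid the plate flat by its tab onto the chalked rectangle, turned the drum, and stopped it with the heavy side down. I handed the job in at 27.8 s, still gripping the handle.

**Plate:** The tab is at the end nearer the robot. Just before I let go, the wrist picture showed the plate centred between the chalk lines and the near gap within about 1 mm. A picture taken after letting go also showed it inside the lines. I could not measure the far end, which is under the drum.

**Feeling for the weight:** I turned the handle about 378° one way, then about 213° back. The fit to the tangential forces gave:

| Quantity | Result |
|---|---|
| Axle drag | 0.43 N m |
| Hidden weight (level with axle) | 0.284 N m |
| Handle angle with heavy side down | about 228° |

Drag and weight both agree with the values given in the task.

**Final position:** The handle stopped at about 227.3° with the drum still and the grip at 60 N.

**Checks that were less certain:**
- **Angle error:** Small force-sensor bias could shift the heavy-side angle by 1 to 2°.
- **Reverse turn:** It stalled near 165° because the push was too weak there. I left that last stalled reading out of the final fit.
- **Final angle:** It comes from the arm's measured position, because the arm and drum hid the handle from the cameras.
- **Bystanders:** The flange, spray can and block looked undisturbed in the last pictures. I did not re-check the tube, clamp or wrench there.

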